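Weigh out a scoopful of medlars

ROBOT

A 7-joint arm with a two-finger parallel gripper is mounted at the origin on the work surface. World frame = base frame: x ahead of the robot, y to its left, z up, the work surface at z = 0. Lengths are in m, angles in rad, forces in N, time in s.
With the tool pointing down it reaches from about 0.425 to 0.925 m from the base axis. Payload 6.8 kg.
Tool frame: the origin (TCP) lies on the centre line of the jaws, within the pads' length; the fingertips stand bot.tip_reach ahead of it and the grasp point (between the pads) lies 3 mm ahead of it (bot.tip_reach is the distance from the TCP to the fingertips, in m); z points along the fingers, y is the line along which they close (so a half turn about z gives the same grasp; the last joint's range is limited). The gripper opens to 85 mm and grips with 20 to 120 N. Pads are 22 mm wide; open, the fingers measure 114 mm over their backs; the gripper's body (76 mm by 85 mm) begins 54 mm behind the grasp point. The pads swing forward as they close: fully open they stand 13 mm farther back than shut.
Start: joints at [-1.363, 0.477, 0.022, 1.555, -0.011, 1.109, -0.083], TCP at [0.21, 0.642, 0.253] pointing down, gripper open.
Joint ranges: [-2.96, 2.96], [-0.34, 2.1], [-1.41, 1.46], [0.24, 2.44], [-1.37, 4.51], [0.17, 1.92], [-2.96, 2.96]. Speed limits (rad/s): [2.39, 2.39, 3.14, 3.14, 3.14, 3.14, 3.14].

INTERFACE

Orientations are given as a unit quaternion [w, x, y, z].
In Python, from station import bot gives the robot as it stands.
- The arm moves only by the tool jog_arm, never from a script. Its argument "deltas" is a list of rows, each a list of 7 numbers: the shift along the world's x, y, z in m, then the turn, a rotation vector about the world's x, y, z in rad, then the opening, from 0 (shut) to 1 (fully open). In form: [[x, y, z, rx, ry, rz, grip], ...]. A call has 1 to 10 rows; each row shifts and turns the commanded pose from where the row before left it; what a row does not reach is not made up. A row lasts 1/10 s, in which the tool goes at most 50 mm and 8.59 degrees, less where a joint would pass 70% of its speed; a pose out of reach is approached as far as the arm can. A call with a gripper value outside its range is refused whole. The fingers move at their own pace and stop on an object; "newtons" is the grip in N (left out, the last holds). Time passes only in rows, so rows that do not move let the fingers close. It gives the time, the measured TCP pose, the force, the opening and the grip force at its end, in the units of the state.
- bot.get_obs(): the state, without advancing time (a new reading comes with each control period).
- bot.read_camera(name): name is "side" or "top"; returns a dict with "img" (480x640x3 uint8, red, green, blue), "K" (3x3 intrinsics, pixels), "dist_coeffs" ([k1, k2, p1, p2, k3] as OpenCV has them; the pictures are not rectified), "eye" and "attitude" of the camera in the world. Camera axes: x right, y down, z forward; pixel columns grow to the right and rows downward; lengths in m; the calibration is good to about 2 mm. A picture is of the moment at which its call begins. There is no depth.
- bot.hand_in(): hands the job in; it is judged then, once.
The state is a dict: "t": time; "q": joint angles; "joint_vel": joint speeds; "joint_torque": joint torques, N m; "eef_pos": TCP position; "tool_rot": TCP orientation; "contact_force": force on the tool from outside, world axes, zero at the start; "torque": the same for the moment, N m; "gripper_width": opening from 0.0 (shut) to 1.0 (fully open); "grasp_force": force on a finger pad.
Only numpy, scipy, OpenCV 4.12 (cv2) and the standard library are available. Lean on these libraries where they do the work, as an engineer would, in place of code of your own. Each camera call takes 0.05 s, during which the arm holds its last target. There are 200 camera calls.

TASK

Take the scoop from its steel tray, scoop up medlars from the wooden crate and tip at least four of them into the bowl of the dial scale, without touching the fruit with the fingers and without spilling any. Then lay the emptied scoop back in its tray, right way up, and leave the jars where they stand.

Things in the scene. Friction and masses are not known exactly. Their poses are not given: they have to be found in the camera images.
- scoop_grip (a point): centre of the wooden handle of the scoop (220 g); axes: x towards the lip, y to its left, z up when its flat bottom lies level. A flat-sided bar 24 mm wide (y), 26 mm deep, 88 mm long, rising 15 degrees backwards; this point is 53 mm above the scoop's underside, 171 mm behind the lip, 51 mm behind the bowl's back. Pinch it from above across y, firmly (80 N or more).
- scoop_lip (a point): middle of the aluminium scoop's straight front edge, on its underside; same axes. The flat floor is 120 mm long, 84 mm wide, 2.5 mm thick and thinned to a fine edge at the lip; sloping chines widen the open-fronted bowl to 124 mm; the back and the rear of the sides are 58 mm high, the sides slope down to 38 mm near the front and then steeply to the lip.
- scoop_bowl (a point): middle of the scoop's bowl, 60 mm behind the lip and 25 mm above the underside; same axes.
- crate: fixed open pine display box for the fruit, 154 mm wide inside (y), 9 mm boards; origin on the table, z up, x level, away from the robot. Its floor slopes down 0.21 rad towards +x, 185 mm long inside; at its low end it meets a flared end board that rises 0.63 rad towards +x, 95 mm long and ends in an upright board 45 mm high. At the high (-x) end a front lip only 20 mm above the floor; upright sides 45 to 85 mm above the floor.
- crate_corner (a point): middle of the crate's inner corner where the sloping floor meets the flared end board: 55 mm in x from the crate's origin, 12 mm above the table; axes as the crate's (level). The fruit lies in this valley, about 130 mm up the floor from here; the last 50 mm of floor before the front lip are bare.
- medlar0: medlar 0, a squat brown-green fruit about 43 mm in diameter (round) with a flat open crown, 40 g; origin at its centre. One of ten alike, lying loose in the crate; they roll and slide easily.
- medlar1: medlar 1, a squat brown-green fruit about 43 mm in diameter (round) with a flat open crown, 40 g; origin at its centre. One of ten alike, lying loose in the crate; they roll and slide easily.
- medlar2: medlar 2, a squat brown-green fruit about 43 mm in diameter (round) with a flat open crown, 40 g; origin at its centre. One of ten alike, lying loose in the crate; they roll and slide easily.
- medlar3: medlar 3, a squat brown-green fruit about 43 mm in diameter (round) with a flat open crown, 40 g; origin at its centre. One of ten alike, lying loose in the crate; they roll and slide easily.
- medlar4: medlar 4, a squat brown-green fruit about 43 mm in diameter (round) with a flat open crown, 40 g; origin at its centre. One of ten alike, lying loose in the crate; they roll and slide easily.
- medlar5: medlar 5, a squat brown-green fruit about 43 mm in diameter (round) with a flat open crown, 40 g; origin at its centre. One of ten alike, lying loose in the crate; they roll and slide easily.
- medlar6: medlar 6, a squat brown-green fruit about 43 mm in diameter (round) with a flat open crown, 40 g; origin at its centre. One of ten alike, lying loose in the crate; they roll and slide easily.
- medlar7: medlar 7, a squat brown-green fruit about 43 mm in diameter (round) with a flat open crown, 40 g; origin at its centre. One of ten alike, lying loose in the crate; they roll and slide easily.
- medlar8: medlar 8, a squat brown-green fruit about 43 mm in diameter (round) with a flat open crown, 40 g; origin at its centre. One of ten alike, lying loose in the crate; they roll and slide easily.
- medlar9: medlar 9, a squat brown-green fruit about 43 mm in diameter (round) with a flat open crown, 40 g; origin at its centre. One of ten alike, lying loose in the crate; they roll and slide easily.
- pan_center (a point): middle of the inner floor of the scale's round steel bowl (it sinks with the load, 5 mm per 100 g, at most 22 mm). Empty, it lies 116 mm above the table; the rim is 47 mm higher, 118 mm in radius outside; the flat floor is 70 mm in radius, the sides flare. The white scale body below is narrower than the bowl's rim.
- scale_dial (a joint): the scale's pointer, rad: 0 with the bowl empty (upright), a quarter turn (1.571) clockwise per 100 g, so one medlar is 0.628 and four are 2.51. It follows the load on the bowl and swings for about half a second after the load changes.
- tray_in (a point): middle of the inner floor of the scoop's shallow steel tray, fixed: outside 255 mm (x) by 165 mm (y), rim 13 mm high, floor 3 mm above the table. The scoop starts lying in it with its lip towards the tray's +x.
- jar0_center (a point): centre of a closed jar of preserve 0, 70 mm in diameter and 105 mm high, standing beyond the work; leave it alone.
- jar1_center (a point): centre of a closed jar of preserve 1, 70 mm in diameter and 105 mm high, standing beyond the work; leave it alone.
- jar2_center (a point): centre of a closed jar of preserve 2, 70 mm in diameter and 105 mm high, standing beyond the work; leave it alone.
There are look-alikes about, which are no part of the job. Leave any turquoise look-alike of the medlar5 alone.

How it is judged:
By the outcome, as a careful person would: the job done as asked, in the order asked, and still so for the second after the job is handed in, with the robot touching nothing.
It also fails if it takes over 72 s, if anything falls off the work surface, if the arm or the gripper's body presses on something with over 40 N, if the wrist force passes 120 N, or if a joint passes its speed limit or range.

## Working session

There is one attempt and no reset: what is moved stays moved. The work goes in short steps, Python scripts to look and compute and a tool call to move; the robot and the scene stay as the last step left them, time stands still between calls to the robot, and variables do not carry over. Pictures are saved under pics/ and viewed, at most 10 in all, crops included, and the job is handed in when it is done.

Besides the shell and the picture viewer there is one more tool, called after "Call:" as name(argument=value, ...) on one line, values as JSON. jog_arm: Moves the arm, as the interface text tells. Its arguments: {"type":"object","properties":{"deltas":{"type":"array"},"newtons":{"type":"number"}},"required":["deltas"]}

```bash
mkdir -p pics
cat > h.py <<'E'
from station import bot
import numpy as np, cv2
from scipy.spatial.transform import Rotation as R
def cam(n,f=None):
    c=bot.read_camera(n)
    if f: cv2.imwrite('pics/'+f,cv2.cvtColor(c['img'],cv2.COLOR_RGB2BGR))
    return c
def rot(c):
    a=np.array(c['attitude'],float)
    return a if a.shape==(3,3) else R.from_quat(a[[1,2,3,0]]).as_matrix()
def px(c,uv,z):
    p=cv2.undistortPoints(np.array([[uv]],float),np.array(c['K']),np.array(c['dist_coeffs']))[0,0]
    d=rot(c)@np.array([p[0],p[1],1]); e=np.array(c['eye'])
    return e+d*(z-e[2])/d[2]
def proj(c,P):
    M=rot(c).T; P=np.atleast_2d(P).astype(float)
    return cv2.projectPoints(P,cv2.Rodrigues(M)[0],-M@np.array(c['eye']),np.array(c['K']),np.array(c['dist_coeffs']))[0][:,0]
E
python3 - <<'E'
from h import *
import pickle
d={}
for n in('top','side'):
    c=cam(n,n+'0.png');d[n]=c
    print(n,c['eye'],c['attitude'],c['K'],c['dist_coeffs'])
pickle.dump(d,open('c0.pkl','wb'))
print(bot.get_obs(),bot.tip_reach)
E
```

```text
top [ 0.2979598  -0.06800397  1.56459046] [ 0.07003536 -0.67074551  0.73447486 -0.07577722] [[548.08550943   0.         313.54048489]
 [  0.         548.08550943 235.22277097]
 [  0.           0.           1.        ]] [0.05293799 0.         0.         0.         0.        ]
side [ 0.36825907 -1.18522134  0.87399862] [-0.46398583  0.87986263 -0.0918909   0.04598876] [[598.17946597   0.         319.02065795]
 [  0.         598.17946597 247.41795311]
 [  0.           0.           1.        ]] [-0.0210974  0.         0.         0.         0.       ]
{'t': 0.1, 'q': array([-1.36308536,  0.47770318,  0.02235939,  1.55631315, -0.0115069 ,
        1.10930131, -0.08311521]), 'joint_vel': array([-0.00151119, -0.00123975, -0.00028249, -0.00044538, -0.00063279,
        0.00013706, -0.0006148 ]), 'joint_torque': array([ 4.53047542e-03, -5.97764432e+01,  1.61332011e+00, -2.81957263e+01,
        1.27371575e-02,  5.13498700e-03, -2.00890167e-05]), 'eef_pos': array([0.20951215, 0.64115839, 0.25244944]), 'tool_rot': array([-6.76580056e-05,  1.57256329e-01,  9.87557497e-01, -7.95444659e-04]), 'contact_force': array([ 0.1867089 , -0.53464834, -0.13155408]), 'torque': array([-0.00880222,  0.01117882,  0.05176078]), 'grasp_force': 0.0, 'gripper_width': 1.004379718215179} 0.022
```

View pics/top0.png

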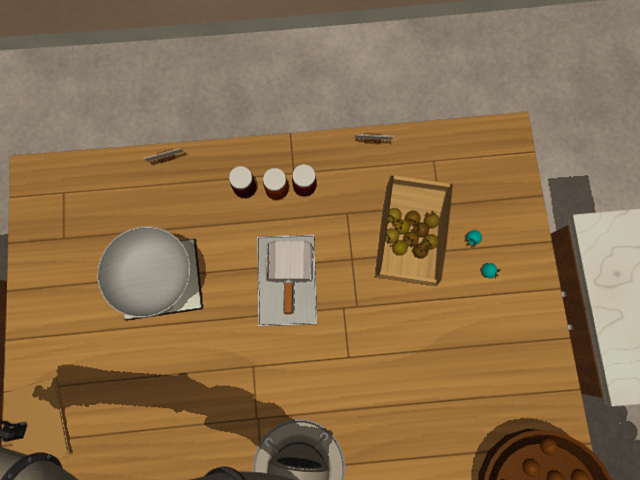

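View pics/side0.png

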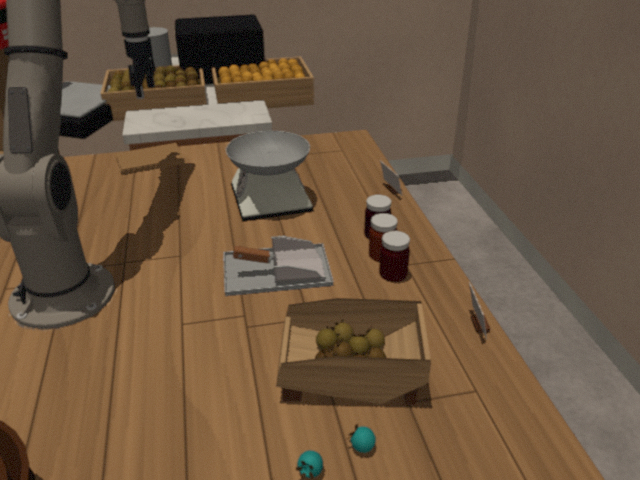

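Top view: the scoop is in its tray at (288,278) with the handle at (288,298). The crate is at (413,232) and the brown-green fruit at (413,232). The scale bowl is at (145,271) and the jars at (242,182), (275,184) and (304,180). Candidates for the medlars are the crate fruit, the turquoise look-alikes at (474,238) and (489,270), the basket at (550,460), and the background crates in the side view. By the description I choose the fruit in the crate, and I'll check that in one close crop.

Run:
```python
from h import *
a=cv2.imread('pics/top0.png')
cv2.imwrite('pics/crop1.png',cv2.resize(a[165:335,245:465],None,fx=3.5,fy=3.5,interpolation=cv2.INTER_CUBIC))
b=cv2.imread('pics/side0.png')
cv2.imwrite('pics/crop2.png',cv2.resize(b[215:415,210:440],None,fx=3,fy=3,interpolation=cv2.INTER_CUBIC))
```

```text
(no output)
```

View pics/crop1.png

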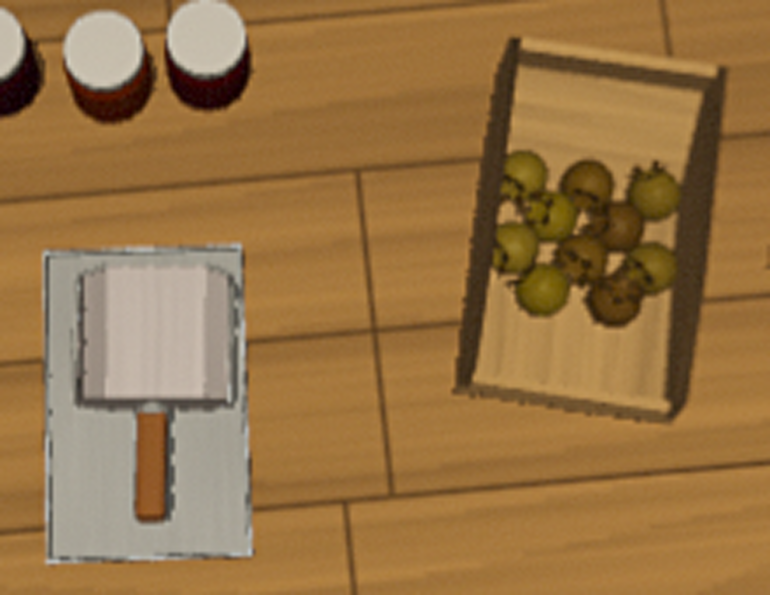

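View pics/crop2.png

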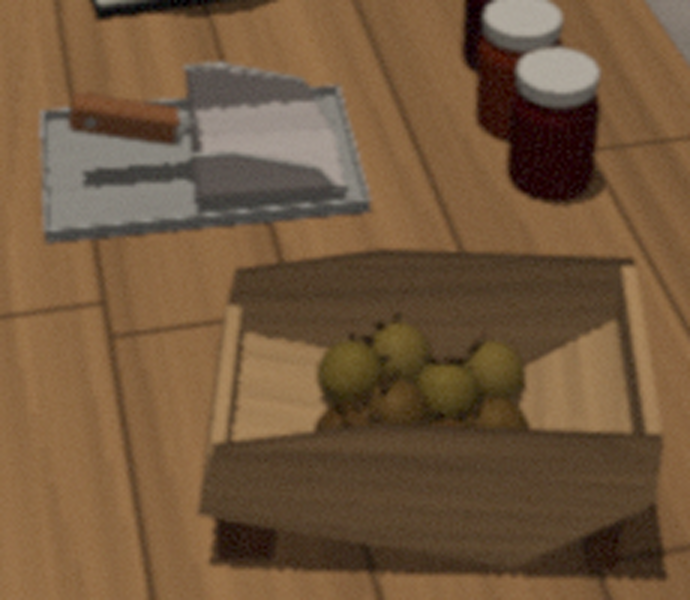

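Crop check: ten brown-green medlars in the crate, at crop (585,240) and confirmed. Handle ends are at crop (153,412) and (152,520). Tray corners are (44,252), (242,244), (254,556) and (47,563). Crate corners are (517,38), (724,68), (672,418) and (455,390).

Run:
```python
from h import *
import pickle
d=pickle.load(open('c0.pkl','rb'));c=d['top'];s=d['side']
f=lambda u,v,z:px(c,(245+u/3.5-.36,165+v/3.5-.36),z)
P=lambda *a:print(*[np.round(x,4) for x in a])
tr=[f(*p,.013) for p in((44,252),(242,244),(254,556),(47,563))]
P('tray',np.mean(tr,0),*tr)
a,b=f(153,412,.058),f(152,520,.081);P('handle',a,b,(a+b)/2,np.arctan2(*(a-b)[1::-1]))
# bowl: back rim z .061, floor lip
l=[f(*p,.061) for p in((78,403),(234,405))];P('backrim',*l,np.mean(l,0))
l=[f(*p,.006) for p in((106,264),(208,264))];P('lip',*l,np.mean(l,0))
C=[f(517,38,.113),f(724,68,.113),f(672,418,.07),f(455,390,.07)];P('crate',*C)
far=(C[0]+C[1])/2;near=(C[2]+C[3])/2;v=far-near;P(far,near,np.linalg.norm(v[:2]),np.linalg.norm((C[0]-C[1])),np.linalg.norm(C[2]-C[3]))
th=np.arctan2(v[1],v[0]);u=v[:2]/np.linalg.norm(v[:2]);o=(far+near)[:2]/2-u*.003
P('crate yaw',th,'origin',o,'corner',o+.055*u)
for p in((523,173),(587,185),(655,193),(549,215),(617,226),(515,246),(580,259),(652,267),(543,289),(614,299)):
    q=f(*p,.065);w=q[:2]-o;P('m',q[:2],'cr',w@u,w@[-u[1],u[0]])
# scale bowl rim from top: z .163
al=[px(c,p,.163) for p in((98,273),(190,270),(146,227),(146,316))];P('pan',*al,np.mean(al,0))
al=[px(s,p,.163) for p in((227,155),(309,151),)];P('pan side',*al,np.mean(al,0))
# side checks of crate: predicted points
X=lambda x,y,z:np.r_[o+x*u+y*np.array([-u[1],u[0]]),z]
q=proj(s,[X(-.135,.086,.095),X(-.135,-.086,.095),X(.141,.086,.113),X(.141,-.086,.113),X(-.135,-.086,0),X(.141,-.086,0)]);P('crop2 px',(q-[210,215])*3)
P(c['eye'])
```

```text
Traceback (most recent call last):
numpy._core._exceptions._UFuncNoLoopError: ufunc 'multiply' did not contain a loop with signature matching types (dtype('<U4'), dtype('float64')) -> None
```

```bash
cat > m.py <<'E'
from h import *
import pickle
d=pickle.load(open('c0.pkl','rb'));c=d['top'];s=d['side']
f=lambda u,v,z:px(c,(245+u/3.5-.36,165+v/3.5-.36),z)
P=lambda *a:print(*[x if isinstance(x,str) else np.round(x,4) for x in a])
tr=[f(*p,.013) for p in((44,252),(242,244),(254,556),(47,563))]
P('tray',np.mean(tr,0),*tr)
a,b=f(153,412,.058),f(152,520,.081);P('handle',a,b,(a+b)/2,np.arctan2(*(a-b)[1::-1]))
l=[f(*p,.061) for p in((78,403),(234,405))];P('backrim',*l,np.mean(l,0))
l=[f(*p,.006) for p in((106,264),(208,264))];P('lip',*l,np.mean(l,0))
C=[f(517,38,.113),f(724,68,.113),f(672,418,.07),f(455,390,.07)];P('crate',*C)
far=(C[0]+C[1])/2;near=(C[2]+C[3])/2;v=far-near;P(far,near,np.linalg.norm(v[:2]),np.linalg.norm((C[0]-C[1])),np.linalg.norm(C[2]-C[3]))
th=np.arctan2(v[1],v[0]);u=v[:2]/np.linalg.norm(v[:2]);o=(far+near)[:2]/2-u*.003
P('crate yaw',th,'origin',o,'corner',o+.055*u)
for p in((523,173),(587,185),(655,193),(549,215),(617,226),(515,246),(580,259),(652,267),(543,289),(614,299)):
    q=f(*p,.065);w=q[:2]-o;P('m',q[:2],'cr',w@u,w@[-u[1],u[0]])
al=[px(c,p,.163) for p in((98,273),(190,270),(146,227),(146,316))];P('pan',*al,np.mean(al,0))
al=[px(s,p,.163) for p in((227,155),(309,151),)];P('pan side',*al,np.mean(al,0))
X=lambda x,y,z:np.r_[o+x*u+y*np.array([-u[1],u[0]]),z]
q=proj(s,[X(-.135,.086,.095),X(-.135,-.086,.095),X(.141,.086,.113),X(.141,-.086,.113),X(-.135,-.086,0),X(.141,-.086,0)]);P('crop2 px',(q-[210,215])*3)
E
python3 m.py
```

```text
tray [ 0.5019 -0.0076  0.013 ] [0.6328 0.067  0.013 ] [ 0.6247 -0.0965  0.013 ] [ 0.3703 -0.083   0.013 ] [0.3799 0.0819 0.013 ]
handle [ 0.4869 -0.0136  0.058 ] [ 0.4013 -0.0069  0.081 ] [ 0.4441 -0.0103  0.0695] -0.0771
backrim [0.4989 0.0445 0.061 ] [ 0.4862 -0.0776  0.061 ] [ 0.4926 -0.0165  0.061 ]
lip [0.6195 0.0172 0.006 ] [ 0.6119 -0.067   0.006 ] [ 0.6157 -0.0249  0.006 ]
crate [ 0.7496 -0.3259  0.113 ] [ 0.71   -0.4844  0.113 ] [ 0.4444 -0.4164  0.07  ] [ 0.4812 -0.2509  0.07  ]
[ 0.7298 -0.4052  0.113 ] [ 0.4628 -0.3337  0.07  ] 0.2764 0.1633 0.1695
crate yaw -0.2616 origin [ 0.5934 -0.3686] corner [ 0.6465 -0.3829]
m [ 0.6514 -0.3258] cr 0.0449 0.0564
m [ 0.6369 -0.3756] cr 0.0438 0.0045
m [ 0.6254 -0.4288] cr 0.0464 -0.0499
m [ 0.6151 -0.3423] cr 0.0142 0.031
m [ 0.6012 -0.3951] cr 0.0144 -0.0236
m [ 0.5924 -0.3123] cr -0.0156 0.0542
m [ 0.5772 -0.3624] cr -0.0173 0.0018
m [ 0.5656 -0.4184] cr -0.014 -0.0552
m [ 0.5557 -0.3302] cr -0.0463 0.0274
m [ 0.5427 -0.385 ] cr -0.0448 -0.029
pan [0.5426 0.4647 0.163 ] [0.5287 0.2318 0.163 ] [0.6523 0.3405 0.163 ] [0.422  0.3465 0.163 ] [0.5364 0.3459 0.163 ]
pan side [0.4234 0.3198 0.163 ] [0.6463 0.2967 0.163 ] [0.5348 0.3083 0.163 ]
crop2 px [[219.0851 263.108 ]
 [188.9012 447.076 ]
 [631.6577 255.5494]
 [656.1445 442.5284]
 [196.214  554.8305]
 [637.8653 572.4245]]
```

```bash
cat > fit.py <<'E'
from m import *
from scipy.optimize import least_squares
L=[(-.135,.086,.095),(-.135,-.086,.095),(.141,.086,.113),(.141,-.086,.113)]
T=np.array([(455,388),(682,421),(517,38),(727,67)])/3.5+[244.64,164.64]
S=np.array([(238,268),(210,449),(631,261),(661,436)])/3+[209.67,214.67]
def W(p,L):
    L=np.array(L);c_,s_=np.cos(p[2]),np.sin(p[2])
    return np.c_[p[0]+c_*L[:,0]-s_*L[:,1],p[1]+s_*L[:,0]+c_*L[:,1],L[:,2]]
r=lambda p:np.r_[proj(c,W(p,L))-T,proj(s,W(p,L))-S].ravel()
a=least_squares(r,[.593,-.369,-.26],x_scale=[.01,.01,.1],loss='soft_l1')
if __name__=='__main__':
    print(a.x);print(r(a.x).reshape(-1,2).round(1).tolist())
    # tray/scoop check in the side view: tip handle, lip
    q=proj(s,[[.4441,-.0103,.0695],[.6157,-.0249,.003]]);print((q-[210,215])*3)
    ov=cv2.imread('pics/crop1.png')
    z=lambda x:.012+(.055-x)*np.tan(.21) if x<.055 else .012+(x-.055)*np.tan(.63)
    for pts in ([(-.126,y,z(-.126)) for y in(-.077,.077)]+[(.055,.077,.012),(.055,-.077,.012),(-.126,-.077,z(-.126))],[(.055,-.077,.012),(.132,-.077,.068),(.132,.077,.068),(.055,.077,.012)],[(-.135,.086,.095),(.141,.086,.113),(.141,-.086,.113),(-.135,-.086,.095)]):
        w=(proj(c,W(a.x,pts))-[244.64,164.64])*3.5
        cv2.polylines(ov,[w.astype(int)],False,(0,0,255),1)
    cv2.imwrite('pics/ov.png',cv2.resize(ov[:,400:],None,fx=1.5,fy=1)if 0 else ov[:,400:])
E
python3 fit.py|tail -4
```

```text
[ 0.59475157 -0.36879737 -0.25066665]
[[1.2, -2.2], [0.1, -1.4], [-2.1, -0.9], [0.1, 0.2], [-5.8, -0.9], [-5.5, 0.2], [0.7, -2.0], [-0.1, 1.8]]
[[121.4116124  104.1390905 ]
 [337.86352651 155.73396111]]
```

View pics/ov.png

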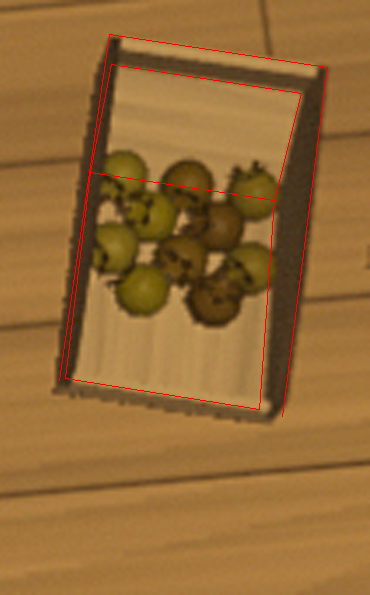

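The overlay fits the crate at origin (0.595,-0.369) with yaw about -0.255. Now reaching towards the scoop.

Call:
jog_arm(deltas=[[0.019,-0.024,0.003,0,0,0.0235,1],[0.019,-0.024,0.003,0,0,0.0235,1],[0.019,-0.024,0.003,0,0,0.0235,1],[0.019,-0.024,0.003,0,0,0.0235,1],[0.019,-0.024,0.003,0,0,0.0235,1],[0.019,-0.024,0.003,0,0,0.0235,1],[0.019,-0.024,0.003,0,0,0.0235,1],[0.019,-0.024,0.003,0,0,0.0235,1],[0.019,-0.024,0.003,0,0,0.0235,1],[0.019,-0.024,0.003,0,0,0.0235,1]], newtons=100)

```text
t: 1.1
eef_pos: [0.4001, 0.4003, 0.2831]
tool_rot: [-0.0, 0.04, 0.999, -0.0]
contact_force: [-0.4, -0.3, 0.2]
gripper_width: 0.999
grasp_force: 0.0
```

Call:
jog_arm(deltas=[[0.0045,-0.041,-0.008,0,0,0,1],[0.0045,-0.041,-0.008,0,0,0,1],[0.0045,-0.041,-0.008,0,0,0,1],[0.0045,-0.041,-0.008,0,0,0,1],[0.0045,-0.041,-0.008,0,0,0,1],[0.0045,-0.041,-0.008,0,0,0,1],[0.0045,-0.041,-0.008,0,0,0,1],[0.0045,-0.041,-0.008,0,0,0,1],[0.0045,-0.041,-0.008,0,0,0,1],[0.0045,-0.041,-0.008,0,0,0,1]])

```text
t: 2.1
eef_pos: [0.4443, -0.01, 0.203]
tool_rot: [0.0, 0.04, 0.999, 0.0]
contact_force: [1.0, 0.2, -1.0]
gripper_width: 0.999
grasp_force: 0.0
```

Call:
jog_arm(deltas=[[0,0,-0.018,-0.002,-0.025,0,1],[0,0,-0.018,-0.002,-0.025,0,1],[0,0,-0.018,-0.002,-0.025,0,1],[0,0,-0.018,-0.002,-0.025,0,1],[0,0,-0.018,-0.002,-0.025,0,1],[0,0,-0.018,-0.002,-0.025,0,1],[0,0,-0.018,-0.002,-0.025,0,1],[0,0,-0.018,-0.002,-0.025,0,1],[0,0,0,0,0,0,1]])

```text
t: 3.0
eef_pos: [0.4422, -0.0086, 0.0574]
tool_rot: [0.098, 0.04, 0.994, -0.004]
contact_force: [0.0, -0.5, 0.4]
gripper_width: 1.001
grasp_force: 0.0
```

Call:
jog_arm(deltas=[[0,0,0,0,0,0,0],[0,0,0,0,0,0,0],[0,0,0,0,0,0,0],[0,0,0,0,0,0,0],[0,0,0,0,0,0,0],[0,0,0,0,0,0,0]], newtons=110)

```text
t: 3.6
eef_pos: [0.4453, -0.0084, 0.0601]
tool_rot: [0.101, 0.04, 0.994, -0.004]
contact_force: [-3.3, -0.9, 8.6]
gripper_width: 0.263
grasp_force: 106.8
```

Run:
```python
from h import *
c=cam('top');s=cam('side')
a=cv2.resize(c['img'][225:335,240:335],None,fx=4,fy=4);b=cv2.resize(s['img'][190:300,205:345],None,fx=4*95/140*1.16,fy=4,)
b=cv2.resize(b,(430,440))
cv2.imwrite('pics/g1.png',np.hstack([a,b])[:,:,::-1])
o=bot.get_obs();print(o['q'],o['contact_force'],o['gripper_width'],o['grasp_force'])
```

```text
[-0.34712024  0.37349179  0.22600982  2.38484459 -0.19242781  0.19783224
  1.53034749] [-2.28402444 -0.53613521  8.11087786] 0.2706039932348015 106.81828737258911
```

View pics/g1.png

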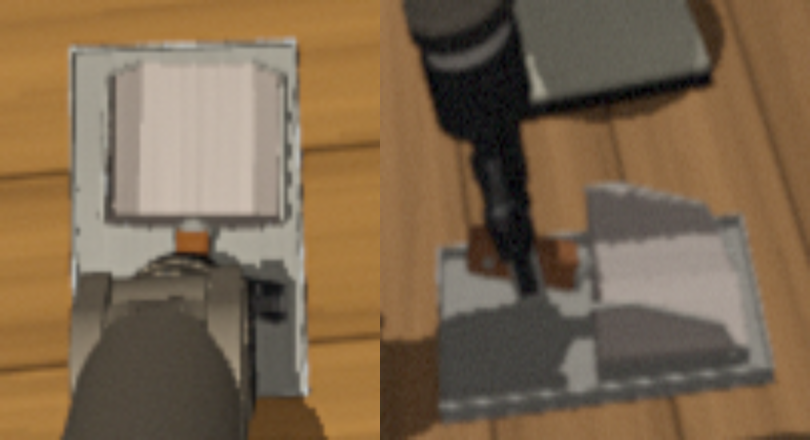

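Grip is good (23 mm at 107 N). Now a small planner that turns scoop-lip waypoints into jog rows.

```bash
cat > plan.py <<'E'
import numpy as np, json, sys
from scipy.spatial.transform import Rotation as R
OFF=np.array([-.171,0,.057])
O=np.array([.5945,-.369]); CY=-.255
fl=lambda x:.012+(.055-x)*np.tan(.21) if x<.055 else .012+(x-.055)*np.tan(.63)
def crate(x,z,y=0):
    return np.r_[O+[np.cos(CY)*x-np.sin(CY)*y,np.sin(CY)*x+np.cos(CY)*y],z]
rot=lambda p,yaw:R.from_euler('zy',[yaw,p])
def tcp(lip,p,yaw): return np.asarray(lip)+rot(p,yaw).apply(OFF)
def load(): return json.load(open('cmd.json'))   # tcp, lip, pitch, yaw (commanded)
def plan(wps,grip=0):
    """wps: (n,lip,pitch,yaw[,world]); writes next cmd.json, prints rows in tens"""
    s=load(); pos=np.array(s['tcp']); q=R.from_quat(s['q']); lip=np.array(s['lip']); p,y=s['pitch'],s['yaw']; rows=[]
    for n,l2,p2,y2 in wps:
        for k in range(1,n+1):
            f=k/n; L=lip+f*(np.array(l2)-lip); P=p+f*(p2-p); Y=y+f*(y2-y)
            d=np.round(tcp(L,P,Y)-pos,3); r=np.round((rot(P,Y)*q.inv()).as_rotvec(),3)
            pos=pos+d; q=R.from_rotvec(r)*q
            if np.linalg.norm(d)>.05 or np.linalg.norm(r)>.149: print('!! too fast',np.linalg.norm(d),np.linalg.norm(r))
            rows.append([float(v)+0 for v in (*d,*r)]+[grip])
        lip,p,y=np.array(l2),p2,y2
    for i in range(0,len(rows),10): print(json.dumps(rows[i:i+10]))
    json.dump(dict(tcp=pos.tolist(),q=q.as_quat().tolist(),lip=lip.tolist(),pitch=p,yaw=y),open('cmd.json','w'))
    print('end tcp',pos.round(4),'rotoff',lip.round(4))
E
python3 - <<'E'
from plan import *
t=np.array([.445,-.008,.059]);q=rot(0,-.08)
json.dump(dict(tcp=t.tolist(),q=q.as_quat().tolist(),lip=(t-q.apply(OFF)).tolist(),pitch=0,yaw=-.08),open('cmd.json','w'))
l=np.array(load()['lip']);print(l)
up=l+[0.02,0,.20]
plan([(5,l+[0,0,.05],0,-.08),(5,up,0.1,-.08)])
a=crate(-.083,fl(-.083)+.08)
plan([(10,a,.65,CY)])
E
```

```text
[ 0.61545309 -0.02166541  0.002     ]
[[0.0, 0.0, 0.01, 0.0, 0.0, 0.0, 0], [0.0, 0.0, 0.01, 0.0, 0.0, 0.0, 0], [0.0, 0.0, 0.01, 0.0, 0.0, 0.0, 0], [0.0, 0.0, 0.01, 0.0, 0.0, 0.0, 0], [0.0, 0.0, 0.01, 0.0, 0.0, 0.0, 0], [0.005, 0.0, 0.033, 0.0, 0.02, 0.0, 0], [0.005, 0.0, 0.034, 0.0, 0.02, 0.0, 0], [0.006, 0.0, 0.033, 0.0, 0.02, 0.0, 0], [0.005, 0.0, 0.033, 0.0, 0.02, 0.0, 0], [0.006, 0.0, 0.034, 0.0, 0.02, 0.0, 0]]
end tcp [ 0.472 -0.008  0.276] rotoff [ 0.6355 -0.0217  0.202 ]
[[-0.008, -0.03, 0.001, -0.002, 0.055, -0.017, 0], [-0.007, -0.029, 0.0, -0.003, 0.055, -0.018, 0], [-0.007, -0.03, 0.0, -0.005, 0.055, -0.017, 0], [-0.006, -0.03, 0.0, -0.005, 0.055, -0.016, 0], [-0.005, -0.029, 0.0, -0.006, 0.055, -0.017, 0], [-0.005, -0.03, -0.001, -0.006, 0.055, -0.016, 0], [-0.005, -0.03, -0.002, -0.008, 0.055, -0.016, 0], [-0.004, -0.029, -0.002, -0.009, 0.055, -0.015, 0], [-0.004, -0.03, -0.002, -0.009, 0.055, -0.015, 0], [-0.004, -0.03, -0.003, -0.01, 0.055, -0.014, 0]]
end tcp [ 0.417 -0.305  0.267] rotoff [ 0.5142 -0.3481  0.1214]
```

Call:
jog_arm(deltas=[[0,0,0.01,0,0,0,0],[0,0,0.01,0,0,0,0],[0,0,0.01,0,0,0,0],[0,0,0.01,0,0,0,0],[0,0,0.01,0,0,0,0],[0.005,0.0,0.033,0.0,0.02,0.0,0],[0.005,0.0,0.034,0.0,0.02,0.0,0],[0.006,0.0,0.033,0.0,0.02,0.0,0],[0.005,0.0,0.033,0.0,0.02,0.0,0],[0.006,0.0,0.034,0.0,0.02,0.0,0]], newtons=120)

```text
t: 4.7
eef_pos: [0.471, -0.0087, 0.2783]
tool_rot: [0.05, 0.04, 0.998, -0.006]
contact_force: [-0.0, -1.1, -3.0]
gripper_width: 0.264
grasp_force: 117.5
```

Call:
jog_arm(deltas=[[-0.008,-0.03,0.001,-0.002,0.055,-0.017,0],[-0.007,-0.029,0.0,-0.003,0.055,-0.018,0],[-0.007,-0.03,0.0,-0.005,0.055,-0.017,0],[-0.006,-0.03,0.0,-0.005,0.055,-0.016,0],[-0.005,-0.029,0.0,-0.006,0.055,-0.017,0],[-0.005,-0.03,-0.001,-0.006,0.055,-0.016,0],[-0.005,-0.03,-0.002,-0.008,0.055,-0.016,0],[-0.004,-0.029,-0.002,-0.009,0.055,-0.015,0],[-0.004,-0.03,-0.002,-0.009,0.055,-0.015,0],[-0.004,-0.03,-0.003,-0.01,0.055,-0.014,0]])

```text
t: 5.7
eef_pos: [0.4166, -0.3064, 0.268]
tool_rot: [-0.221, 0.117, 0.967, -0.053]
contact_force: [1.1, 0.2, -2.3]
gripper_width: 0.26
grasp_force: 117.5
```

Run:
```python
from h import *
from plan import *
c=cam('top');s=cam('side')
o=bot.get_obs();print(o['q'].round(2),o['eef_pos'],o['contact_force'])
st=load();e=np.array(st['lip']);r=rot(st['pitch'],st['yaw'])
pts=np.array([e+r.apply(v) for v in [(0,.042,0),(0,-.042,0),(-.12,.062,.058),(-.12,-.062,.058)]])
A=c['img'].copy();B=s['img'].copy()
for im,cc in((A,c),(B,s)):
    for p in proj(cc,pts): cv2.circle(im,tuple(int(round(v)) for v in p),1,(255,0,0),-1)
a=cv2.resize(A[160:330,340:480],(400,486));b=cv2.resize(B[215:415,210:440],(400,348))
b=np.vstack([b,np.zeros((138,400,3),np.uint8)])
cv2.imwrite('pics/g2.png',np.hstack([a,b])[:,:,::-1])
```

```text
[-0.09  0.47  0.66  1.74  0.    1.39  1.89] [ 0.41554034 -0.30863     0.2671952 ] [ 0.22966294  0.13941969 -1.49167687]
```

View pics/g2.png

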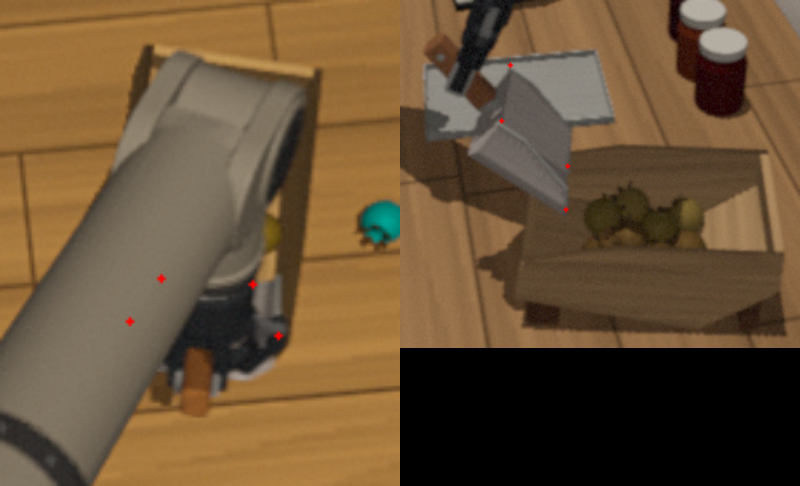

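The side view shows the lip where predicted, at (567,166)-(566,211), and the fruit undisturbed around (640,225). Planning the dig.

Run:
```python
from plan import *
w=lambda n,x,p,dz=.0015:(n,crate(x,fl(x)+dz),p,CY)
plan([w(6,-.083,.68)])
plan([w(3,-.06,.56),w(4,-.03,.46),w(3,-.01,.42)])
plan([w(4,.02,.30),w(4,.046,.24)])
```

```text
[[0.001, 0.0, -0.013, 0.0, 0.005, 0.0, 0], [0.0, 0.0, -0.012, 0.0, 0.005, 0.0, 0], [0.001, 0.0, -0.013, 0.0, 0.005, 0.0, 0], [0.001, 0.0, -0.012, 0.0, 0.005, 0.0, 0], [0.001, 0.0, -0.013, 0.0, 0.005, 0.0, 0], [0.0, 0.0, -0.013, 0.0, 0.005, 0.0, 0]]
end tcp [ 0.421 -0.305  0.191] rotoff [ 0.5142 -0.3481  0.0429]
[[0.002, -0.002, -0.005, 0.0, -0.04, 0.0, 0], [0.002, -0.002, -0.006, 0.0, -0.04, 0.0, 0], [0.002, -0.002, -0.006, 0.0, -0.04, 0.0, 0], [0.003, -0.002, -0.004, 0.0, -0.025, 0.0, 0], [0.004, -0.002, -0.005, 0.0, -0.025, 0.0, 0], [0.004, -0.001, -0.004, 0.0, -0.025, 0.0, 0], [0.005, -0.002, -0.005, 0.0, -0.025, 0.0, 0], [0.004, -0.002, -0.003, 0.0, -0.013, 0.0, 0], [0.005, -0.002, -0.003, 0.0, -0.014, 0.0, 0], [0.005, -0.001, -0.003, 0.0, -0.013, 0.0, 0]]
end tcp [ 0.457 -0.323  0.147] rotoff [ 0.5848 -0.3665  0.0274]
[[0.004, -0.002, -0.006, 0.0, -0.03, 0.0, 0], [0.004, -0.002, -0.005, 0.0, -0.03, 0.0, 0], [0.004, -0.002, -0.006, 0.0, -0.03, 0.0, 0], [0.004, -0.002, -0.006, 0.0, -0.03, 0.0, 0], [0.004, -0.002, -0.003, 0.0, -0.015, 0.0, 0], [0.005, -0.001, -0.004, 0.0, -0.015, 0.0, 0], [0.005, -0.002, -0.003, 0.0, -0.015, 0.0, 0], [0.005, -0.001, -0.004, 0.0, -0.015, 0.0, 0]]
end tcp [ 0.492 -0.337  0.11 ] rotoff [ 0.639  -0.3806  0.0154]
```

The planner used extrinsic Euler angles, so the pitch was about world y and left a small roll. I'll fix that before entering the crate.

```bash
python3 - <<'E'
s=open('plan.py').read()
s=s.replace("'zy'","'ZY'")
s=s.replace("P=p+f*(p2-p); Y=y+f*(y2-y)","G=Slerp([0,1],R.concatenate([q0,rot(p2,y2)]))(f)")
s=s.replace("    for n,l2,p2,y2 in wps:\n","    for n,l2,p2,y2 in wps:\n        q0=q\n")
s=s.replace("tcp(L,P,Y)-pos","L+G.apply(OFF)-pos").replace("(rot(P,Y)*q.inv())","(G*q.inv())")
s=s.replace("import Rotation as R","import Rotation as R, Slerp")
open('plan.py','w').write(s)
E
python3 - <<'E'
from plan import *
t=np.array([.417,-.305,.267]);q=R.from_euler('zy',[CY,.65])
json.dump(dict(tcp=t.tolist(),q=q.as_quat().tolist(),lip=(t-q.apply(OFF)).tolist(),pitch=0,yaw=0),open('cmd.json','w'))
w=lambda n,x,p,dz=.0015:(n,crate(x,fl(x)+dz),p,CY)
plan([w(3,-.083,.68,.06),w(5,-.083,.68)])
print(load()['q'],R.from_quat(load()['q']).as_euler('ZYX'))
plan([w(3,-.06,.56),w(4,-.03,.46),w(3,-.01,.42)])
plan([w(4,.02,.30),w(4,.046,.24)])
E
```

```text
[[0.001, -0.006, -0.004, 0.053, 0.003, -0.018, 0], [0.001, -0.006, -0.005, 0.053, 0.003, -0.018, 0], [0.001, -0.007, -0.005, 0.054, 0.004, -0.018, 0], [0.0, 0.0, -0.011, 0.0, 0.0, 0.0, 0], [0.0, 0.0, -0.012, 0.0, 0.0, 0.0, 0], [0.0, 0.0, -0.012, 0.0, 0.0, 0.0, 0], [0.0, 0.0, -0.012, 0.0, 0.0, 0.0, 0], [0.0, 0.0, -0.011, 0.0, 0.0, 0.0, 0]]
end tcp [ 0.42  -0.324  0.195] rotoff [ 0.5142 -0.3481  0.0429]
[0.04258834752666218, 0.3310103627407279, -0.11993237621180372, 0.9350051323652669] [-2.55034565e-01  6.80534079e-01  3.12553824e-04]
[[0.002, 0.0, -0.006, -0.01, -0.039, 0.0, 0], [0.002, 0.0, -0.006, -0.01, -0.039, 0.0, 0], [0.002, -0.001, -0.006, -0.011, -0.039, 0.0, 0], [0.003, -0.001, -0.004, -0.006, -0.024, 0.0, 0], [0.004, -0.001, -0.005, -0.006, -0.024, 0.0, 0], [0.005, -0.001, -0.005, -0.007, -0.024, 0.0, 0], [0.004, -0.001, -0.004, -0.006, -0.024, 0.0, 0], [0.005, -0.001, -0.004, -0.003, -0.013, 0.0, 0], [0.004, -0.002, -0.003, -0.004, -0.013, 0.0, 0], [0.005, -0.001, -0.003, -0.003, -0.013, 0.0, 0]]
end tcp [ 0.456 -0.333  0.149] rotoff [ 0.5848 -0.3665  0.0274]
[[0.004, -0.001, -0.006, -0.008, -0.029, 0.0, 0], [0.004, -0.001, -0.005, -0.007, -0.029, 0.0, 0], [0.004, -0.001, -0.006, -0.008, -0.029, 0.0, 0], [0.004, -0.001, -0.006, -0.007, -0.029, 0.0, 0], [0.005, -0.001, -0.004, -0.004, -0.015, 0.0, 0], [0.005, -0.002, -0.003, -0.004, -0.014, 0.0, 0], [0.005, -0.001, -0.004, -0.004, -0.015, 0.0, 0], [0.004, -0.001, -0.004, -0.003, -0.014, 0.0, 0]]
end tcp [ 0.491 -0.342  0.111] rotoff [ 0.639  -0.3806  0.0154]
```

Call:
jog_arm(deltas=[[0.001,-0.006,-0.004,0.053,0.003,-0.018,0],[0.001,-0.006,-0.005,0.053,0.003,-0.018,0],[0.001,-0.007,-0.005,0.054,0.004,-0.018,0],[0.0,0.0,-0.011,0.0,0.0,0.0,0],[0.0,0.0,-0.012,0.0,0.0,0.0,0],[0.0,0.0,-0.012,0.0,0.0,0.0,0],[0.0,0.0,-0.012,0.0,0.0,0.0,0],[0.0,0.0,-0.011,0.0,0.0,0.0,0],[0,0,0,0,0,0,0]])

```text
t: 6.7
eef_pos: [0.4196, -0.3236, 0.194]
tool_rot: [-0.236, 0.124, 0.963, 0.031]
contact_force: [1.7, 0.5, -2.0]
gripper_width: 0.267
grasp_force: 118.1
```

Call:
jog_arm(deltas=[[0.002,0.0,-0.006,-0.01,-0.039,0.0,0],[0.002,0.0,-0.006,-0.01,-0.039,0.0,0],[0.002,-0.001,-0.006,-0.011,-0.039,0.0,0]])

```text
t: 7.0
eef_pos: [0.4259, -0.3254, 0.1773]
tool_rot: [-0.176, 0.126, 0.976, 0.022]
contact_force: [-1.0, 0.2, -2.1]
gripper_width: 0.267
grasp_force: 118.0
```

Call:
jog_arm(deltas=[[0.003,-0.001,-0.004,-0.006,-0.024,0.0,0],[0.004,-0.001,-0.005,-0.006,-0.024,0.0,0],[0.005,-0.001,-0.005,-0.007,-0.024,0.0,0],[0.004,-0.001,-0.004,-0.006,-0.024,0.0,0],[0.005,-0.001,-0.004,-0.003,-0.013,0.0,0],[0.004,-0.002,-0.003,-0.004,-0.013,0.0,0],[0.005,-0.001,-0.003,-0.003,-0.013,0.0,0]])

```text
t: 7.7
eef_pos: [0.4551, -0.3334, 0.1491]
tool_rot: [-0.109, 0.127, 0.986, 0.014]
contact_force: [-2.9, 0.4, -1.8]
gripper_width: 0.261
grasp_force: 118.1
```

Call:
jog_arm(deltas=[[0.004,-0.001,-0.006,-0.008,-0.029,0.0,0],[0.004,-0.001,-0.005,-0.007,-0.029,0.0,0],[0.004,-0.001,-0.006,-0.008,-0.029,0.0,0],[0.004,-0.001,-0.006,-0.007,-0.029,0.0,0]])

```text
t: 8.1
eef_pos: [0.4703, -0.3375, 0.126]
tool_rot: [-0.05, 0.128, 0.99, 0.007]
contact_force: [-8.4, 1.0, 2.7]
gripper_width: 0.262
grasp_force: 118.4
```

Run:
```python
from h import *
s=cam('side')
o=bot.get_obs();print(o['q'].round(2),o['eef_pos'],o['contact_force'])
cv2.imwrite('pics/g3.png',cv2.resize(s['img'][260:420,250:450],(600,480))[:,:,::-1])
```

```text
[ 0.12  0.57  0.53  1.86 -0.31  0.9   2.11] [ 0.47034625 -0.33754184  0.12529168] [-1.87496292  0.72210559 -0.78639316]
```

View pics/g3.png

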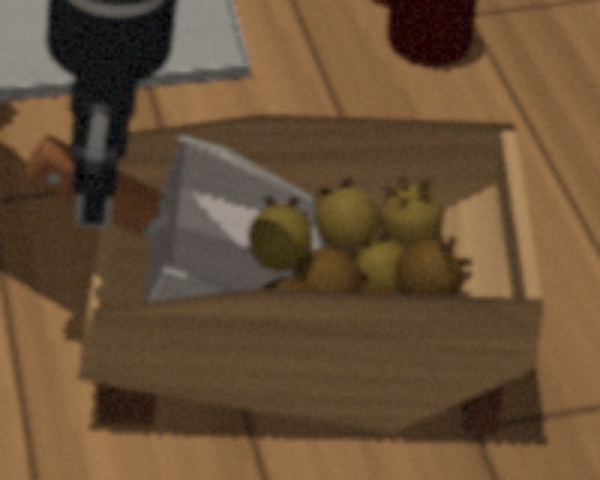

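The scoop is inside the crate at (230,230) with one medlar in it at (280,235), and the rest are piled on the flare. Continuing to the corner and then up the flare.

Run:
```python
from plan import *
w=lambda n,x,p,dz=.0015:(n,crate(x,fl(x)+dz),p,CY)
plan([w(3,.058,.18,.002),w(5,.08,.0,.003),w(5,.10,-.12,.003),w(6,.118,-.32,.006)])
```

```text
[[0.002, -0.001, -0.002, -0.005, -0.019, 0.0, 0], [0.003, 0.0, -0.003, -0.005, -0.02, 0.0, 0], [0.002, -0.001, -0.003, -0.006, -0.019, 0.0, 0], [0.001, 0.0, -0.002, -0.009, -0.035, 0.0, 0], [0.002, 0.0, -0.003, -0.009, -0.035, 0.0, 0], [0.001, -0.001, -0.002, -0.009, -0.035, 0.0, 0], [0.002, 0.0, -0.003, -0.009, -0.035, 0.0, 0], [0.002, -0.001, -0.003, -0.009, -0.034, 0.0, 0], [0.003, -0.001, -0.001, -0.006, -0.023, 0.0, 0], [0.003, 0.0, -0.001, -0.006, -0.024, 0.0, 0]]
[[0.003, -0.001, -0.001, -0.006, -0.023, 0.0, 0], [0.002, -0.001, -0.002, -0.006, -0.023, 0.0, 0], [0.003, -0.001, -0.001, -0.006, -0.024, 0.0, 0], [0.002, 0.0, -0.003, -0.008, -0.032, 0.0, 0], [0.002, -0.001, -0.004, -0.009, -0.032, 0.0, 0], [0.002, 0.0, -0.003, -0.008, -0.033, 0.0, 0], [0.003, -0.001, -0.003, -0.009, -0.032, 0.0, 0], [0.002, -0.001, -0.003, -0.008, -0.032, 0.0, 0], [0.003, 0.0, -0.004, -0.009, -0.032, 0.0, 0]]
end tcp [ 0.534 -0.353  0.064] rotoff [ 0.7087 -0.3988  0.0639]
```

Call:
jog_arm(deltas=[[0.005,-0.001,-0.004,-0.004,-0.015,0.0,0],[0.005,-0.002,-0.003,-0.004,-0.014,0.0,0],[0.005,-0.001,-0.004,-0.004,-0.015,0.0,0],[0.004,-0.001,-0.004,-0.003,-0.014,0.0,0]])

```text
t: 8.55
eef_pos: [0.4896, -0.3424, 0.111]
tool_rot: [-0.021, 0.128, 0.992, 0.003]
contact_force: [-7.1, 2.4, 2.2]
gripper_width: 0.264
grasp_force: 118.5
```

Run:
```python
from plan import *
t=np.array([.491,-.342,.111]);q=rot(.24,CY)
json.dump(dict(tcp=t.tolist(),q=q.as_quat().tolist(),lip=(t-q.apply(OFF)).tolist(),pitch=.24,yaw=CY),open('cmd.json','w'))
w=lambda n,x,p,dz=.0015:(n,crate(x,fl(x)+dz),p,CY)
plan([w(3,.058,.19,.002),w(6,.08,.02,.003),w(5,.10,-.12,.003),w(6,.118,-.25,.005)])
plan([w(4,.117,-.36,.04),w(6,.115,-.38,.12)])
```

```text
[[0.002, -0.001, -0.002, -0.004, -0.016, 0.0, 0], [0.003, 0.0, -0.002, -0.004, -0.016, 0.0, 0], [0.003, -0.001, -0.003, -0.005, -0.016, 0.0, 0], [0.001, 0.0, -0.001, -0.007, -0.027, 0.0, 0], [0.001, -0.001, -0.002, -0.007, -0.028, 0.0, 0], [0.002, 0.0, -0.002, -0.007, -0.027, 0.0, 0], [0.001, 0.0, -0.002, -0.007, -0.028, 0.0, 0], [0.002, -0.001, -0.001, -0.007, -0.027, 0.0, 0], [0.002, 0.0, -0.002, -0.007, -0.028, 0.0, 0], [0.002, -0.001, -0.002, -0.007, -0.027, 0.0, 0]]
[[0.002, -0.001, -0.002, -0.007, -0.027, 0.0, 0], [0.003, 0.0, -0.002, -0.007, -0.027, 0.0, 0], [0.003, -0.001, -0.002, -0.008, -0.027, 0.0, 0], [0.002, -0.001, -0.002, -0.007, -0.027, 0.0, 0], [0.003, 0.0, -0.001, -0.005, -0.021, 0.0, 0], [0.002, -0.001, -0.002, -0.006, -0.021, 0.0, 0], [0.002, 0.0, -0.001, -0.005, -0.021, 0.0, 0], [0.003, -0.001, -0.001, -0.006, -0.021, 0.0, 0], [0.002, -0.001, -0.002, -0.005, -0.021, 0.0, 0], [0.003, 0.0, -0.001, -0.006, -0.021, 0.0, 0]]
end tcp [ 0.535 -0.353  0.076] rotoff [ 0.7087 -0.3988  0.0629]
[[-0.001, 0.0, 0.003, -0.007, -0.027, 0.0, 0], [0.0, 0.0, 0.004, -0.007, -0.026, 0.0, 0], [0.0, 0.0, 0.004, -0.007, -0.027, 0.0, 0], [-0.001, 0.0, 0.003, -0.006, -0.027, 0.0, 0], [0.0, 0.0, 0.013, -0.001, -0.003, 0.0, 0], [0.0, 0.0, 0.012, -0.001, -0.003, 0.0, 0], [0.0, 0.0, 0.013, -0.001, -0.003, 0.0, 0], [-0.001, 0.0, 0.012, -0.001, -0.004, 0.0, 0], [0.0, 0.0, 0.013, 0.0, -0.003, 0.0, 0], [0.0, 0.0, 0.012, -0.001, -0.003, 0.0, 0]]
end tcp [ 0.532 -0.353  0.165] rotoff [ 0.7058 -0.398   0.1757]
```

Call:
jog_arm(deltas=[[0.002,-0.001,-0.002,-0.004,-0.016,0.0,0],[0.003,0.0,-0.002,-0.004,-0.016,0.0,0],[0.003,-0.001,-0.003,-0.005,-0.016,0.0,0],[0.001,0.0,-0.001,-0.007,-0.027,0.0,0],[0.001,-0.001,-0.002,-0.007,-0.028,0.0,0],[0.002,0.0,-0.002,-0.007,-0.027,0.0,0],[0.001,0.0,-0.002,-0.007,-0.028,0.0,0],[0.002,-0.001,-0.001,-0.007,-0.027,0.0,0],[0.002,0.0,-0.002,-0.007,-0.028,0.0,0],[0.002,-0.001,-0.002,-0.007,-0.027,0.0,0]])

```text
t: 9.55
eef_pos: [0.5104, -0.3472, 0.0921]
tool_rot: [0.104, 0.127, 0.986, -0.013]
contact_force: [-0.3, 1.0, -4.8]
gripper_width: 0.264
grasp_force: 117.7
```

Call:
jog_arm(deltas=[[0.002,-0.001,-0.002,-0.007,-0.027,0.0,0],[0.003,0.0,-0.002,-0.007,-0.027,0.0,0],[0.003,-0.001,-0.002,-0.008,-0.027,0.0,0],[0.002,-0.001,-0.002,-0.007,-0.027,0.0,0],[0.003,0.0,-0.001,-0.005,-0.021,0.0,0],[0.002,-0.001,-0.002,-0.006,-0.021,0.0,0],[0.002,0.0,-0.001,-0.005,-0.021,0.0,0],[0.003,-0.001,-0.001,-0.006,-0.021,0.0,0],[0.002,-0.001,-0.002,-0.005,-0.021,0.0,0],[0.003,0.0,-0.001,-0.006,-0.021,0.0,0]])

```text
t: 10.55
eef_pos: [0.5279, -0.3526, 0.0718]
tool_rot: [0.217, 0.126, 0.968, -0.027]
contact_force: [-20.1, 2.8, -4.1]
gripper_width: 0.264
grasp_force: 119.7
```

Run:
```python
from h import *
s=cam('side')
o=bot.get_obs();print(o['q'].round(2),o['eef_pos'],o['contact_force'])
cv2.imwrite('pics/g4.png',cv2.resize(s['img'][260:420,250:450],(600,480))[:,:,::-1])
```

```text
[ 0.54  0.53  0.02  2.09 -0.92  0.17  2.75] [ 0.52804124 -0.35240652  0.07164284] [-12.40850854   2.67727811  -5.50420303]
```

View pics/g4.png

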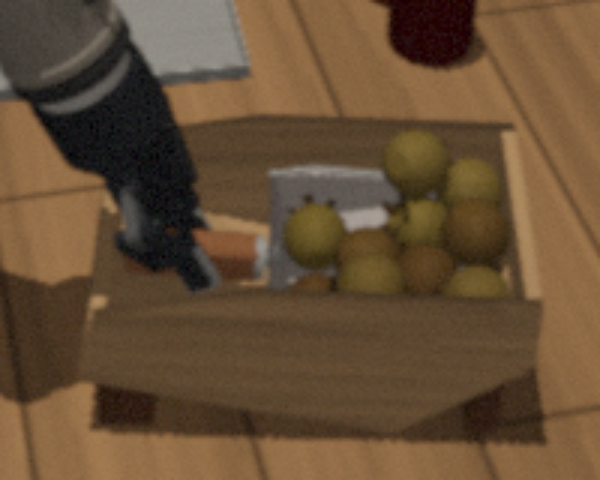

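The scoop is well loaded: about five medlars sit in it around (315,235)-(430,270), and more are against the end board at (475,220). The wrist is at its q6 limit, so I'll lift gently while backing off from the end board.

Call:
jog_arm(deltas=[[-0.003,0.001,0.004,0,0,0,0],[-0.003,0.001,0.006,0,0,0,0],[-0.003,0.001,0.006,0,0,0,0],[-0.003,0.001,0.007,0,0,0,0],[-0.003,0.001,0.007,0,0,0,0]])

```text
t: 11.1
eef_pos: [0.5166, -0.3473, 0.1038]
tool_rot: [0.219, 0.125, 0.967, -0.027]
contact_force: [-6.3, 1.2, -8.3]
gripper_width: 0.262
grasp_force: 118.6
```

Run:
```python
from h import *
from plan import *
s=cam('side')
o=bot.get_obs();print(o['q'].round(3),o['eef_pos'],o['contact_force'],o['tool_rot'])
T=lambda a:R.from_quat(np.array(a)[[1,2,3,0]])
# scoop rot from tool: calibrate at grasp: tool=[.101,.04,.994,-.004] <-> rot(0,-.08)
rel=T([.101,.04,.994,-.004]).inv()*rot(0,-.08)
g=T(o['tool_rot'])*rel;print(g.as_euler('ZYX'),o['eef_pos']-g.apply(OFF))
cv2.imwrite('pics/g5.png',cv2.resize(s['img'][260:420,250:450],(600,480))[:,:,::-1])
```

```text
[ 0.471  0.454  0.103  2.112 -0.867  0.228  2.684] [ 0.51637529 -0.34741807  0.10474136] [-7.47784094  1.70957449 -9.45440518] [ 0.21894883  0.12509009  0.96730264 -0.02719353]
[-0.25681579 -0.2423992   0.00199972] [ 0.69019392 -0.39294758  0.0904534 ]
```

View pics/g5.png

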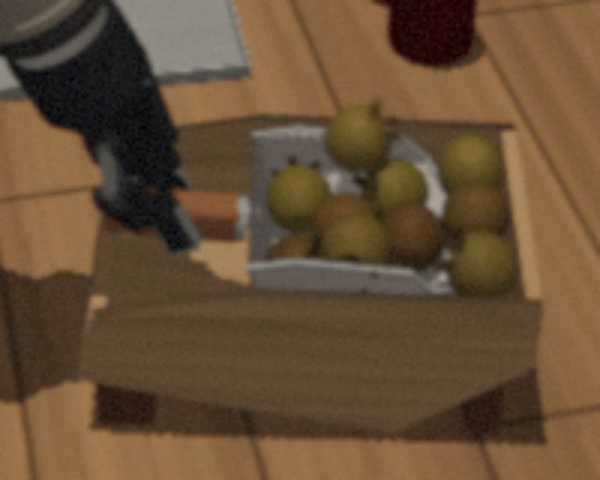

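Seven medlars are in the scoop and three remain by the end board at (475,215). One sits high on the far side at (357,137), so I'll roll that side up a little and tip further back while still inside the crate, to settle it inwards. That was my last picture, so from here I check by numbers.

Call:
jog_arm(deltas=[[0,0,0.004,0.039,-0.01,0,0],[0,0,0.004,0.039,-0.01,0,0],[0,0,0.004,0.039,-0.01,0,0],[0,0,0.004,0.034,-0.03,0,0],[0,0,0.004,0.034,-0.03,0,0],[0,0,0,0,0,0,0],[0,0,0,0,0,0,0]])

```text
t: 11.85
eef_pos: [0.5165, -0.3492, 0.1239]
tool_rot: [0.25, 0.146, 0.955, 0.067]
contact_force: [-7.7, 1.8, -6.5]
gripper_width: 0.263
grasp_force: 119.8
```

```bash
cat > st.py <<'E'
from h import *
from plan import *
T=lambda a:R.from_quat(np.array(a)[[1,2,3,0]])
rel=T([.101,.04,.994,-.004]).inv()*rot(0,-.08)
def state(pr=True):
    o=bot.get_obs();g=T(o['tool_rot'])*rel;lip=o['eef_pos']-g.apply(OFF)
    if pr: print('q',o['q'].round(3),'tcp',o['eef_pos'].round(4),'F',o['contact_force'].round(1),'\nypr',g.as_euler('ZYX').round(3),'lip',lip.round(4))
    return o,g,lip
def blobs(name,c=None):
    c=c or cam(name);im=c['img'];hsv=cv2.cvtColor(im,cv2.COLOR_RGB2HSV)
    m=cv2.inRange(hsv,np.array([HLO,90,20]),np.array([40,255,170]))
    return c,m
HLO=14
E
python3 - <<'E'
from st import *
o,g,lip=state()
# colour of fruit vs wood
a=cv2.imread('pics/side0.png');h=cv2.cvtColor(a,cv2.COLOR_BGR2HSV)
for p in((337,340),(325,340),(353,346),(376,340),(344,348),(300,345),(410,340),(340,385),(200,350),(130,300)): print(p,h[p[1],p[0]])
c=cam('side');im=c['img'];np.save('s6.npy',im)
cv2.imwrite('pics/g6.png',im[:,:,::-1])
c=cam('top');np.save('t6.npy',c['img'])
# ascii map of side: hue/val in scoop region
hv=cv2.cvtColor(im,cv2.COLOR_RGB2HSV)[280:372:4,318:430:3]
for r in hv: print(' '.join('%2d'%x[0] if x[1]>120 else '..' for x in r))
E
```

```text
q [ 0.694  0.458 -0.034  2.064 -1.001  0.41   2.827] tcp [ 0.5165 -0.3492  0.1239] F [-7.7  1.8 -6.5] 
ypr [-0.31  -0.278  0.209] lip [ 0.6913 -0.3928  0.1173]
(337, 340) [ 20 156  54]
(325, 340) [ 21 164  95]
(353, 346) [ 23 171  88]
(376, 340) [ 21 146  96]
(344, 348) [ 18 165  91]
(300, 345) [ 16 114 154]
(410, 340) [ 17 120 151]
(340, 385) [ 14 117  89]
(200, 350) [ 15 133 138]
(130, 300) [ 16 131 142]
.. .. .. .. .. .. 16 16 16 15 15 15 15 15 15 15 15 15 14 15 15 16 14 14  7  6 12  0 10 15 15 16 15 15 16 14 14 14
.. .. .. .. .. .. 15 15 15 15 15 16 16 14 16 14 15 15 15 16 15 15 14 16 15 15 14 15 16 15 15 15 15 15 15 15 15 15
15 15 15 16 15 16 15 16 15 14 14 16 15 14 14 15 14 15 14 15 15 15 15 15 15 15 15 15 16 16 15 16 15 14 16 15 15 15
15 16 16 15 15 15 15 15 16 15 .. 15 15 16 14 14 15 15 14 14 15 15 15 16 15 16 15 15 14 15 15 15 15 15 15 15 15 14
14 16 15 15 15 .. .. .. .. .. .. .. .. .. .. .. .. 17 .. .. 15 14 15 15 16 15 15 15 15 15 15 15 15 15 15 14 16 15
15 14 .. 13 16 .. .. .. .. .. .. .. .. .. 21 20 21 21 20 17 .. .. .. .. 13 15 13 14 16 14 15 14 15 15 14 15 16 15
.. 14 
[... 1231 characters left out ...]
4 13 13 15 .. 16
16 .. .. .. .. .. .. .. .. .. .. .. .. .. .. .. .. .. .. .. 16 .. 15 17 15 15 19 .. 17 .. 19 .. 15 .. 15 16 .. 15
.. .. 15 .. .. .. .. .. .. .. .. .. .. .. .. .. .. .. .. .. .. .. .. .. .. .. .. .. 15 14 16 17 .. .. .. 16 .. ..
15 .. 18 15 16 .. .. .. .. .. .. .. .. .. .. .. .. .. .. .. .. .. .. .. .. .. .. .. .. 16 .. 16 .. .. 15 17 .. ..
13 17 16 15 17 .. 16 .. 17 16 15 14 .. 16 18 .. .. 15 16 16 16 .. 14 .. .. 17 .. 15 13 16 17 .. 15 16 .. .. .. 17
14 16 16 .. 16 16 .. 15 .. 14 .. .. 15 .. .. 17 16 14 16 15 15 15 16 17 16 .. 15 15 15 .. 16 16 16 .. .. 16 15 ..
16 .. 18 16 .. 16 .. .. .. 18 .. .. 15 .. 14 .. 15 .. .. .. .. 17 16 15 14 .. 15 17 .. .. .. 15 16 .. .. 16 .. 16
```

The high fruit has dropped below the far wall's edge, so it is settled. Next: lift out and carry.

```bash
sed -i "s/^rot=.*/ROLL=0.0\nrot=lambda p,yaw:R.from_euler('ZYX',[yaw,p,ROLL])/" plan.py
cat >> st.py <<'E'
import plan as PL
def sync():
    o,g,lip=state()
    e=g.as_euler('ZYX')
    json.dump(dict(tcp=o['eef_pos'].tolist(),q=g.as_quat().tolist(),lip=lip.tolist(),pitch=e[1],yaw=e[0]),open('cmd.json','w'))
    return o,g,lip
E
python3 - <<'E'
from st import *
sync()
PL.ROLL=.12
PL.plan([(4,crate(.088,.15),-.29,-.25),(6,crate(.085,.24),-.30,-.22)])
E
```

```text
q [ 0.693  0.458 -0.034  2.064 -1.001  0.41   2.827] tcp [ 0.5167 -0.3487  0.1239] F [-7.6  1.3 -6.2] 
ypr [-0.309 -0.278  0.209] lip [ 0.6915 -0.3921  0.1172]
[[-0.003, -0.001, 0.008, -0.021, 0.003, 0.009, 0], [-0.004, -0.001, 0.008, -0.022, 0.003, 0.008, 0], [-0.003, -0.001, 0.008, -0.021, 0.003, 0.009, 0], [-0.003, -0.002, 0.007, -0.022, 0.003, 0.008, 0], [-0.001, 0.0, 0.015, 0.0, -0.002, 0.005, 0], [0.0, -0.001, 0.015, -0.001, -0.001, 0.005, 0], [-0.001, -0.001, 0.015, 0.0, -0.002, 0.005, 0], [-0.001, -0.001, 0.014, 0.0, -0.001, 0.005, 0], [0.0, 0.0, 0.015, -0.001, -0.002, 0.005, 0], [-0.001, -0.001, 0.015, 0.0, -0.002, 0.005, 0]]
end tcp [ 0.4997 -0.3577  0.2439] rotoff [ 0.6768 -0.3904  0.24  ]
```

Call:
jog_arm(deltas=[[-0.003,-0.001,0.008,-0.021,0.003,0.009,0],[-0.004,-0.001,0.008,-0.022,0.003,0.008,0],[-0.003,-0.001,0.008,-0.021,0.003,0.009,0],[-0.003,-0.002,0.007,-0.022,0.003,0.008,0],[-0.001,0.0,0.015,0.0,-0.002,0.005,0],[0.0,-0.001,0.015,-0.001,-0.001,0.005,0],[-0.001,-0.001,0.015,0.0,-0.002,0.005,0],[-0.001,-0.001,0.014,0.0,-0.001,0.005,0],[0.0,0.0,0.015,-0.001,-0.002,0.005,0],[-0.001,-0.001,0.015,0.0,-0.002,0.005,0]])

```text
t: 12.95
eef_pos: [0.503, -0.3571, 0.248]
tool_rot: [0.256, 0.102, 0.961, 0.033]
contact_force: [-0.6, 0.5, -5.2]
gripper_width: 0.259
grasp_force: 119.5
```

```bash
cat > fc.py <<'E'
from st import *
def ascii(c,u0,u1,v0,v1,du=3,dv=4):
    hv=cv2.cvtColor(c['img'],cv2.COLOR_RGB2HSV)[v0:v1:dv,u0:u1:du]
    for r in hv: print(''.join(('f' if x[0]>=18 and x[2]<135 and x[0]<40 else 'w' if x[0]>=9 and x[0]<18 else 'T' if 75<x[0]<105 and x[1]>150 else 'o') if x[1]>110 else '.' for x in r))
E
python3 - <<'E'
from fc import *
o,g,lip=sync()
c=cam('side')
B=lip+g.apply(np.array([-.06,0,.03]));uv=proj(c,[B]+[lip+g.apply(np.array(v)) for v in [(0,.042,0),(0,-.042,0),(-.12,.062,.058),(-.12,-.062,.058),(-.04,.062,.04),(-.04,-.062,.04)]]).round().astype(int)
print(uv.tolist());u,v=uv[0]
ascii(c,u-60,u+60,v-60,v+50)
print('crate');ascii(c,300,425,300,372)
E
```

```text
q [ 0.548  0.248  0.148  2.016 -0.708  0.582  2.587] tcp [ 0.503  -0.3571  0.248 ] F [-0.6  0.5 -5.2] 
ypr [-0.217 -0.306  0.12 ] lip [ 0.6803 -0.3892  0.2455]
[[365, 267], [399, 255], [405, 288], [326, 241], [328, 290], [371, 237], [378, 286]]
...wwwwwwwwwwwwwwwwww........wwwwwwwww..
.fwwwwwwwwwwwwwwwwwwwo......owwwwwwwwww.
wwwwwwwwwwwwwwwwwwwwwoo.......wwwwwwwwww
wwwwwwwwwwwwwwwwwwwwwo.........wwwwwwwww
wwwwwwwwwwwwwwwwwwwwwo.........wwwwwwwww
wwwwwwwwwwwwwwwwwwwwooo........wwwwwwwww
wwwwwwwwwwwwwwwwwwwwooooo........wwwwwww
wwwwwwwwwwwwwwwwwwwwwoowow.........wwwww
wwwwwwwwwwwwwwwwwwwwwwoooo..........wwww
ww.....ww.........wwwwowoo.........wwwww
.................fffffw...o........wwwww
................ffffffw.....oo..ooowwwww
...............ffffffff......oooooowwwww
..........fffffffffffff.......ooooowwwww
..........ffffffwfffff..fffff..ooowwwwww
ww.......fffffffw.wfw..fffffff.ooowwwwww
wwwwww...wffffffwfwwww.fffffff.ooowwwwww
.wwwww....ffffffffwfffffffffff.ooowwwwww
..wwww.....fffffwfffffffffwwwwwwwwwwwwww
...www......fwwwffffffffffwffwwwwwwwwwww
......ww...wfwwwwffffffffwwwwwffwww
[... 372 characters left out ...]
wwwwwwwwwwww
wwwwwwww.ww........w.wwfwwwww.wwwwwww.wwww
wwwwwwwwwwwwfwfwwwwwwwwwwwwwwwwwwwww..ww.w
wwwwwwwwwwwwwwwwwwwwwwwww.wwwwwwwwwww.w.ww
wwwwwwwwwwwwwwwwwwwwwwwwwwwwwwwwwwwwwwwwww
wwwwwwwwwwwwwwwwfwwwwwwwwwwwwwwwwwwwwwwwww
wwwwwwwwwwwwwwwwfffffwwwwwwfwwwwwwww.wwwww
.wwwwwwwwwwwwwwwffffffwwwwwwwwwwwwwwwwwww.
wwwwwwwow.wwwwwfffffffwwwwwwwwwwwwwwwwwwww
wwwwwwwwwwwwfwwfwffffwwwwwwwwwwwwwwwwwwwww
wwwwwwwwwwffwwwffffffwwwwwwwwwwwwwwwwwwwww
wwwwwwwwwwffwfffwwwwwwwfwwwwwwwwwwwwwwwwww
wwwwwwwwwwwfwwffwww.wwwwwwwwww.wwwwwwwwwww
wwwwwwwwwwfwwwwwwwwwwwwwwwwwwwwwwwwwwwwwww
fwwwwwwwwwfwwwwwwwwwwwwfwwww.wfwwww.ww.ww.
wwwwwwwwwwwwwwwww.wwwwwwwwwwwwwwwwwwwww.ww
wwwwwwwwww..wwwwwfwwwwwwwwwwfwwwwwwwwwwwww
```

About 3 N extra load, so roughly seven medlars, all within the walls. Now the carry.

Run:
```python
from st import *
PL.ROLL=.05
pan=np.array([.535,.346]);Y=.9;h=np.array([np.cos(Y),np.sin(Y)])
A=np.array(load()['lip']);M=np.array([.685,.03,.28]);E=np.r_[pan+.04*h,.255]
s=[A,A+(M-A)*.06,A+(M-A)*.2]
PL.plan([(3,s[1],-.30,-.19),(4,s[2],-.31,-.1),(13,M,-.31,.3)])
PL.plan([(14,M+(E-M)*.8,-.31,.8),(3,M+(E-M)*.94,-.31,.87),(3,E,-.3,.9)])
```

```text
[[0.0, 0.008, 0.001, -0.022, 0.007, 0.002, 0], [0.0, 0.008, 0.001, -0.021, 0.006, 0.002, 0], [0.0, 0.008, 0.002, -0.022, 0.007, 0.002, 0], [0.0, 0.011, 0.0, 0.0, -0.003, 0.022, 0], [-0.001, 0.011, 0.001, -0.001, -0.002, 0.023, 0], [0.0, 0.01, 0.001, 0.0, -0.003, 0.022, 0], [0.0, 0.011, 0.001, 0.0, -0.002, 0.023, 0], [0.0, 0.02, 0.002, 0.0, 0.0, 0.031, 0], [0.0, 0.02, 0.002, 0.0, 0.0, 0.031, 0], [0.0, 0.021, 0.002, 0.0, 0.0, 0.03, 0]]
[[0.0, 0.02, 0.002, 0.0, 0.0, 0.031, 0], [0.001, 0.02, 0.002, 0.0, 0.0, 0.031, 0], [0.001, 0.02, 0.002, 0.0, 0.0, 0.031, 0], [0.001, 0.021, 0.002, 0.0, 0.0, 0.03, 0], [0.001, 0.02, 0.003, 0.0, 0.0, 0.031, 0], [0.001, 0.02, 0.002, 0.0, 0.0, 0.031, 0], [0.001, 0.021, 0.002, 0.0, 0.0, 0.031, 0], [0.002, 0.02, 0.002, 0.0, 0.0, 0.03, 0], [0.002, 0.021, 0.002, 0.0, 0.0, 0.031, 0], [0.002, 0.02, 0.002, 0.0, 0.0, 0.031, 0]]
end tcp [ 0.514  -0.0261  0.282 ] rotoff [0.685 0.03  0.28 ]
[[-0.005, 0.014, -0.001, 0.0, 0.0, 0.036, 0], [-0.005, 0.014, -0.002, 0.0, 0.0, 0.035, 0], [-0.005, 0.014, -0.001, 0.0, 0.0, 0.036, 0], [-0.004, 0.014, -0.002, 0.0, 0.0, 0.036, 0], [-0.004, 0.014, -0.001, 0.0, 0.0, 0.036, 0], [-0.004, 0.014, -0.001, 0.0, 0.0, 0.035, 0], [-0.004, 0.014, -0.002, 0.0, 0.0, 0.036, 0], [-0.004, 0.015, -0.001, 0.0, 0.0, 0.036, 0], [-0.003, 0.014, -0.002, 0.0, 0.0, 0.035, 0], [-0.003, 0.015, -0.001, 0.0, 0.0, 0.036, 0]]
[[-0.003, 0.015, -0.002, 0.0, 0.0, 0.036, 0], [-0.003, 0.015, -0.001, 0.0, 0.0, 0.036, 0], [-0.003, 0.015, -0.001, 0.0, 0.0, 0.035, 0], [-0.003, 0.016, -0.002, 0.0, 0.0, 0.036, 0], [-0.002, 0.013, -0.001, 0.0, 0.0, 0.023, 0], [-0.003, 0.013, -0.001, 0.0, 0.0, 0.024, 0], [-0.003, 0.014, -0.001, 0.0, 0.0, 0.023, 0], [-0.001, 0.006, 0.0, -0.003, 0.002, 0.01, 0], [-0.001, 0.006, 0.0, -0.002, 0.002, 0.01, 0], [-0.001, 0.006, 0.0, -0.003, 0.002, 0.01, 0]]
end tcp [0.45   0.2349 0.259 ] rotoff [0.5599 0.3773 0.255 ]
```

Call:
jog_arm(deltas=[[0.0,0.008,0.001,-0.022,0.007,0.002,0],[0.0,0.008,0.001,-0.021,0.006,0.002,0],[0.0,0.008,0.002,-0.022,0.007,0.002,0],[0.0,0.011,0.0,0.0,-0.003,0.022,0],[-0.001,0.011,0.001,-0.001,-0.002,0.023,0],[0.0,0.01,0.001,0.0,-0.003,0.022,0],[0.0,0.011,0.001,0.0,-0.002,0.023,0],[0.0,0.02,0.002,0.0,0.0,0.031,0],[0.0,0.02,0.002,0.0,0.0,0.031,0],[0.0,0.021,0.002,0.0,0.0,0.03,0]])

```text
t: 14.0
eef_pos: [0.5016, -0.2274, 0.2595]
tool_rot: [0.253, 0.002, 0.967, 0.025]
contact_force: [0.1, -0.3, -5.7]
gripper_width: 0.262
grasp_force: 119.5
```

Call:
jog_arm(deltas=[[0.0,0.02,0.002,0.0,0.0,0.031,0],[0.001,0.02,0.002,0.0,0.0,0.031,0],[0.001,0.02,0.002,0.0,0.0,0.031,0],[0.001,0.021,0.002,0.0,0.0,0.03,0],[0.001,0.02,0.003,0.0,0.0,0.031,0],[0.001,0.02,0.002,0.0,0.0,0.031,0],[0.001,0.021,0.002,0.0,0.0,0.031,0],[0.002,0.02,0.002,0.0,0.0,0.03,0],[0.002,0.021,0.002,0.0,0.0,0.031,0],[0.002,0.02,0.002,0.0,0.0,0.031,0]])

```text
t: 15.0
eef_pos: [0.5138, -0.0245, 0.2805]
tool_rot: [0.246, -0.146, 0.956, 0.063]
contact_force: [-0.0, -0.4, -4.9]
gripper_width: 0.263
grasp_force: 119.5
```

```bash
python3 -c "
from st import *
state()"
```

```text
q [ 0.16   0.008 -0.104  2.204 -0.462  0.507  2.289] tcp [ 0.5138 -0.0245  0.2805] F [-0.  -0.4 -4.9] 
ypr [ 0.301 -0.309  0.051] lip [0.685  0.0317 0.2782]
```

Call:
jog_arm(deltas=[[-0.005,0.014,-0.001,0.0,0.0,0.036,0],[-0.005,0.014,-0.002,0.0,0.0,0.035,0],[-0.005,0.014,-0.001,0.0,0.0,0.036,0],[-0.004,0.014,-0.002,0.0,0.0,0.036,0],[-0.004,0.014,-0.001,0.0,0.0,0.036,0],[-0.004,0.014,-0.001,0.0,0.0,0.035,0],[-0.004,0.014,-0.002,0.0,0.0,0.036,0],[-0.004,0.015,-0.001,0.0,0.0,0.036,0],[-0.003,0.014,-0.002,0.0,0.0,0.035,0],[-0.003,0.015,-0.001,0.0,0.0,0.036,0]])

```text
t: 16.0
eef_pos: [0.4723, 0.1167, 0.2661]
tool_rot: [0.231, -0.314, 0.915, 0.106]
contact_force: [0.4, -0.9, -5.2]
gripper_width: 0.262
grasp_force: 119.6
```

Call:
jog_arm(deltas=[[-0.003,0.015,-0.002,0.0,0.0,0.036,0],[-0.003,0.015,-0.001,0.0,0.0,0.036,0],[-0.003,0.015,-0.001,0.0,0.0,0.035,0],[-0.003,0.016,-0.002,0.0,0.0,0.036,0],[-0.002,0.013,-0.001,0.0,0.0,0.023,0],[-0.003,0.013,-0.001,0.0,0.0,0.024,0],[-0.003,0.014,-0.001,0.0,0.0,0.023,0],[-0.001,0.006,0.0,-0.003,0.002,0.01,0],[-0.001,0.006,0.0,-0.002,0.002,0.01,0],[-0.001,0.006,0.0,-0.003,0.002,0.01,0]])

```text
t: 17.0
eef_pos: [0.4497, 0.2348, 0.2574]
tool_rot: [0.212, -0.422, 0.872, 0.13]
contact_force: [0.0, -0.9, -5.2]
gripper_width: 0.265
grasp_force: 119.5
```

Run:
```python
from fc import *
o,g,lip=sync()
PL.ROLL=0.
pan=np.array([.535,.346]);Y=.9;h=np.array([np.cos(Y),np.sin(Y)])
L=lambda a,z:np.r_[pan+a*h,z]
PL.plan([(6,L(.03,.225),-.08,Y),(4,L(.02,.20),.06,Y)])
PL.plan([(10,L(-.01,.165),.45,Y)])
PL.plan([(8,L(-.03,.16),.9,Y),(2,L(-.03,.16),.9,Y)])
```

```text
q [-0.107  0.057 -0.354  2.213 -0.512  0.491  2.424] tcp [0.4497 0.2348 0.2574] F [ 0.  -0.9 -5.2] 
ypr [ 0.899 -0.299  0.05 ] lip [0.5597 0.3776 0.2532]
[[-0.001, -0.001, 0.002, -0.034, 0.016, -0.001, 0], [-0.001, -0.001, 0.002, -0.033, 0.016, -0.002, 0], [-0.001, 0.0, 0.002, -0.034, 0.017, -0.001, 0], [-0.001, 0.0, 0.001, -0.034, 0.016, -0.001, 0], [0.0, -0.001, 0.002, -0.033, 0.016, -0.002, 0], [-0.001, 0.001, 0.002, -0.034, 0.016, -0.001, 0], [0.0, -0.001, 0.0, -0.027, 0.022, 0.0, 0], [-0.001, -0.001, -0.001, -0.028, 0.022, 0.0, 0], [0.0, 0.0, 0.0, -0.027, 0.021, 0.0, 0], [0.0, 0.0, 0.0, -0.027, 0.022, 0.0, 0]]
end tcp [0.4437 0.2308 0.2674] rotoff [0.5474 0.3617 0.2   ]
[[0.0, 0.0, 0.003, -0.031, 0.024, 0.0, 0], [0.0, 0.0, 0.003, -0.03, 0.025, 0.0, 0], [0.0, 0.0, 0.002, -0.031, 0.024, 0.0, 0], [0.0, 0.0, 0.003, -0.03, 0.024, 0.0, 0], [0.0, 0.001, 0.002, -0.031, 0.024, 0.0, 0], [0.001, 0.0, 0.003, -0.031, 0.025, 0.0, 0], [0.001, 0.001, 0.002, -0.03, 0.024, 0.0, 0], [0.001, 0.001, 0.002, -0.031, 0.024, 0.0, 0], [0.001, 0.002, 0.002, -0.03, 0.024, 0.0, 0], [0.001, 0.001, 0.001, -0.031, 0.025, 0.0, 0]]
end tcp [0.4487 0.2368 0.2904] rotoff [0.5288 0.3382 0.165 ]
[[0.003, 0.004, 0.007, -0.044, 0.035, 0.0, 0], [0.003, 0.004, 0.006, -0.044, 0.035, 0.0, 0], [0.003, 0.004, 0.005, -0.044, 0.035, 0.0, 0], [0.004, 0.005, 0.006, -0.044, 0.035, 0.0, 0], [0.004, 0.005, 0.004, -0.044, 0.035, 0.0, 0], [0.004, 0.005, 0.004, -0.044, 0.035, 0.0, 0], [0.004, 0.005, 0.004, -0.044, 0.034, 0.0, 0], [0.004, 0.005, 0.003, -0.044, 0.035, 0.0, 0], [0.0, 0.0, 0.0, 0.0, 0.0, 0.0, 0], [0.0, 0.0, 0.0, 0.0, 0.0, 0.0, 0]]
end tcp [0.4777 0.2738 0.3294] rotoff [0.5164 0.3225 0.16  ]
```

Call:
jog_arm(deltas=[[-0.001,-0.001,0.002,-0.034,0.016,-0.001,0],[-0.001,-0.001,0.002,-0.033,0.016,-0.002,0],[-0.001,0.0,0.002,-0.034,0.017,-0.001,0],[-0.001,0.0,0.001,-0.034,0.016,-0.001,0],[0.0,-0.001,0.002,-0.033,0.016,-0.002,0],[-0.001,0.001,0.002,-0.034,0.016,-0.001,0],[0.0,-0.001,0.0,-0.027,0.022,0.0,0],[-0.001,-0.001,-0.001,-0.028,0.022,0.0,0],[0.0,0.0,0.0,-0.027,0.021,0.0,0],[0.0,0.0,0.0,-0.027,0.022,0.0,0]])

```text
t: 18.0
eef_pos: [0.4443, 0.2308, 0.2679]
tool_rot: [0.065, -0.433, 0.898, 0.031]
contact_force: [0.3, -0.1, -4.2]
gripper_width: 0.259
grasp_force: 119.6
```

Call:
jog_arm(deltas=[[0.0,0.0,0.003,-0.031,0.024,0.0,0],[0.0,0.0,0.003,-0.03,0.025,0.0,0],[0.0,0.0,0.002,-0.031,0.024,0.0,0],[0.0,0.0,0.003,-0.03,0.024,0.0,0],[0.0,0.001,0.002,-0.031,0.024,0.0,0],[0.001,0.0,0.003,-0.031,0.025,0.0,0],[0.001,0.001,0.002,-0.03,0.024,0.0,0],[0.001,0.001,0.002,-0.031,0.024,0.0,0],[0.001,0.002,0.002,-0.03,0.024,0.0,0],[0.001,0.001,0.001,-0.031,0.025,0.0,0]])

```text
t: 19.0
eef_pos: [0.4499, 0.2376, 0.2912]
tool_rot: [-0.11, -0.431, 0.894, -0.053]
contact_force: [0.6, 1.2, -3.1]
gripper_width: 0.265
grasp_force: 119.7
```

Call:
jog_arm(deltas=[[0.003,0.004,0.007,-0.044,0.035,0.0,0],[0.003,0.004,0.006,-0.044,0.035,0.0,0],[0.003,0.004,0.005,-0.044,0.035,0.0,0],[0.004,0.005,0.006,-0.044,0.035,0.0,0],[0.004,0.005,0.004,-0.044,0.035,0.0,0],[0.004,0.005,0.004,-0.044,0.035,0.0,0],[0.004,0.005,0.004,-0.044,0.034,0.0,0],[0.004,0.005,0.003,-0.044,0.035,0.0,0],[0.0,0.0,0.0,0.0,0.0,0.0,0],[0.0,0.0,0.0,0.0,0.0,0.0,0]])

```text
t: 20.0
eef_pos: [0.4782, 0.2742, 0.3289]
tool_rot: [-0.306, -0.409, 0.847, -0.148]
contact_force: [-0.8, -0.0, -2.3]
gripper_width: 0.266
grasp_force: 119.8
```

Run:
```python
from fc import *
sync()
c=cam('side');ascii(c,205,335,110,215)
c=cam('top');print('top');ascii(c,80,215,215,325)
```

```text
q [-0.538  0.592 -0.264  1.365  0.214  1.897  1.653] tcp [0.4782 0.2742 0.3289] F [-0.8 -0.  -2.3] 
ypr [ 0.899  0.896 -0.001] lip [0.517  0.3229 0.1598]
.............w..............................
.............wow............................
............................................
............................................
............................................
............................................
....................................wwwwwwww
wwwwwwwwww.....................wwwwwwwwwwwww
wwwwwwwwww.......................wwwwwwwwwww
wwwwwwww...........................wwwwwwwww
wwwwwwww...................wfw......wwwwwwww
wwwwwww....................w.fw.....wwwwwwww
wwwwwww.......ff...........fwfw....wwwwwwwww
wwwwwwww.....wfffffff.ww....w.....wwwwwwwwww
wwwwwwwww...fwfffffffwwwww.......wwwwwwwwwww
wwwwwwwwwww.......f............wwwwwwwwwwwww
wwwwwwwwww.....................wwwwwwwwwwwww
wwwwwwwww.......................wwwwwwwwwwww
wwwwwwwww........................wwwwwwwwwww
wwwwwwwww.........................wwwwwwwwww
wwwwwwwwww........................www.wwwwww
w
[... 860 characters left out ...]
....owwwww
...................o....................wwwww
........................................wwwww
......................ff.o..............wwwww
.......................fwww.............wwwww
...........................ww...........wwwww
........................................owwww
........................................fwwww
ww.......................................wwww
www......................................wwww
wwwww....................................wwww
wwwwww...................................wwww
wwwwwww...........................owwwwwwwwww
wwwwwwwww.......................wwwwwwwwwwwww
wowwwwwwww.......................wwwowwwwwwww
wwwwwwwwww.......................wwwwwwwwwwww
```

The wrist force is back to scoop-only, so the scoop looks empty. Retreating upward, then I'll check the bowl.

Run:
```python
from st import *
pan=np.array([.535,.346]);Y=.9;h=np.array([np.cos(Y),np.sin(Y)])
L=lambda a,z:np.r_[pan+a*h,z]
PL.plan([(4,L(-.03,.22),.75,Y),(6,L(0,.27),.25,.8)])
PL.plan([(12,[.63,.13,.26],0.,.25),(8,[.618,-.02,.13],0.,-.08)])
```

```text
[[-0.004, -0.005, 0.013, 0.029, -0.023, 0.0, 0], [-0.004, -0.005, 0.012, 0.028, -0.022, 0.0, 0], [-0.004, -0.005, 0.012, 0.029, -0.023, 0.0, 0], [-0.003, -0.004, 0.012, 0.029, -0.023, 0.001, 0], [-0.007, -0.005, 0.001, 0.063, -0.055, -0.016, 0], [-0.006, -0.004, -0.001, 0.062, -0.055, -0.017, 0], [-0.006, -0.004, -0.001, 0.063, -0.055, -0.016, 0], [-0.006, -0.002, -0.002, 0.062, -0.055, -0.017, 0], [-0.004, -0.002, -0.003, 0.063, -0.055, -0.016, 0], [-0.005, -0.001, -0.004, 0.063, -0.055, -0.016, 0]]
end tcp [0.4292 0.2372 0.3679] rotoff [0.535 0.346 0.27 ]
[[0.001, -0.014, -0.004, 0.011, -0.018, -0.046, 0], [0.002, -0.014, -0.004, 0.01, -0.018, -0.045, 0], [0.002, -0.013, -0.005, 0.011, -0.019, -0.046, 0], [0.002, -0.013, -0.004, 0.01, -0.018, -0.045, 0], [0.002, -0.013, -0.004, 0.011, -0.018, -0.046, 0], [0.003, -0.013, -0.004, 0.01, -0.018, -0.046, 0], [0.003, -0.012, -0.004, 0.011, -0.019, -0.045, 0], [0.003, -0.012, -0.005, 0.01, -0.018, -0.046, 0], [0.004, -0.012, -0.004, 0.011, -0.018, -0.046, 0], [0.004, -0.011, -0.004, 0.011, -0.018, -0.045, 0]]
[[0.004, -0.011, -0.005, 0.01, -0.019, -0.046, 0], [0.005, -0.012, -0.004, 0.011, -0.018, -0.045, 0], [-0.003, -0.011, -0.016, 0.0, 0.0, -0.041, 0], [-0.003, -0.012, -0.016, 0.0, 0.0, -0.042, 0], [-0.002, -0.012, -0.017, 0.0, 0.0, -0.041, 0], [-0.003, -0.012, -0.016, 0.0, 0.0, -0.041, 0], [-0.002, -0.011, -0.016, 0.0, 0.0, -0.041, 0], [-0.001, -0.012, -0.016, 0.0, 0.0, -0.042, 0], [-0.002, -0.012, -0.017, 0.0, 0.0, -0.041, 0], [-0.001, -0.012, -0.016, 0.0, 0.0, -0.041, 0]]
end tcp [ 0.4472 -0.0068  0.1869] rotoff [ 0.618 -0.02   0.13 ]
```

Call:
jog_arm(deltas=[[-0.004,-0.005,0.013,0.029,-0.023,0.0,0],[-0.004,-0.005,0.012,0.028,-0.022,0.0,0],[-0.004,-0.005,0.012,0.029,-0.023,0.0,0],[-0.003,-0.004,0.012,0.029,-0.023,0.001,0],[-0.007,-0.005,0.001,0.063,-0.055,-0.016,0],[-0.006,-0.004,-0.001,0.062,-0.055,-0.017,0],[-0.006,-0.004,-0.001,0.063,-0.055,-0.016,0],[-0.006,-0.002,-0.002,0.062,-0.055,-0.017,0],[-0.004,-0.002,-0.003,0.063,-0.055,-0.016,0],[-0.005,-0.001,-0.004,0.063,-0.055,-0.016,0]])

```text
t: 21.1
eef_pos: [0.4283, 0.2358, 0.3693]
tool_rot: [-0.02, -0.388, 0.921, -0.009]
contact_force: [-0.2, 0.7, -1.8]
gripper_width: 0.264
grasp_force: 119.8
```

Call:
jog_arm(deltas=[[0.001,-0.014,-0.004,0.011,-0.018,-0.046,0],[0.002,-0.014,-0.004,0.01,-0.018,-0.045,0],[0.002,-0.013,-0.005,0.011,-0.019,-0.046,0],[0.002,-0.013,-0.004,0.01,-0.018,-0.045,0],[0.002,-0.013,-0.004,0.011,-0.018,-0.046,0],[0.003,-0.013,-0.004,0.01,-0.018,-0.046,0],[0.003,-0.012,-0.004,0.011,-0.019,-0.045,0],[0.003,-0.012,-0.005,0.01,-0.018,-0.046,0],[0.004,-0.012,-0.004,0.011,-0.018,-0.046,0],[0.004,-0.011,-0.004,0.011,-0.018,-0.045,0]])

```text
t: 22.1
eef_pos: [0.454, 0.1083, 0.3266]
tool_rot: [0.08, -0.168, 0.982, 0.009]
contact_force: [0.2, 0.0, -2.5]
gripper_width: 0.261
grasp_force: 119.8
```

Call:
jog_arm(deltas=[[0.004,-0.011,-0.005,0.01,-0.019,-0.046,0],[0.005,-0.012,-0.004,0.011,-0.018,-0.045,0],[-0.003,-0.011,-0.016,0.0,0.0,-0.041,0],[-0.003,-0.012,-0.016,0.0,0.0,-0.042,0],[-0.002,-0.012,-0.017,0.0,0.0,-0.041,0],[-0.003,-0.012,-0.016,0.0,0.0,-0.041,0],[-0.002,-0.011,-0.016,0.0,0.0,-0.041,0],[-0.001,-0.012,-0.016,0.0,0.0,-0.042,0],[-0.002,-0.012,-0.017,0.0,0.0,-0.041,0],[-0.001,-0.012,-0.016,0.0,0.0,-0.041,0]])

```text
t: 23.1
eef_pos: [0.4458, -0.0083, 0.1873]
tool_rot: [0.1, 0.041, 0.994, -0.004]
contact_force: [0.6, 0.2, -1.6]
gripper_width: 0.264
grasp_force: 119.8
```

Run:
```python
from fc import *
o,g,lip=sync()
c=cam('top');print('top');ascii(c,95,200,220,325)
s=cam('side');print('scoop region side');ascii(s,225,345,190,290)
P=np.array([.6155,-.0217,.05])
PL.plan([(4,P,0,-.08)])
PL.plan([(5,[.6155,-.0217,.004],0,-.08)])
```

```text
q [-0.098  0.099 -0.058  2.275  0.097  0.574  1.257] tcp [ 0.4458 -0.0083  0.1873] F [ 0.6  0.2 -1.6] 
ypr [-0.082  0.001  0.   ] lip [ 0.6162 -0.0222  0.1301]
top
wwwwwwwwwwwwwwwwwwwwwwwwwwwwwwwwwww
wwwwwwwwwwwwwwwwwwwwwwwwwwwwwwwwwww
wwwwwwwwwwwwwww.......wwwwwwwwwwwww
wwwwwwwwwww..............wwwwwwwwww
wwwwwwwww..................wwwwwwww
wwwwwww...........................w
wwwwww.........ffw................w
wwwww.........wfwff...............w
wwow..........fffww...............w
www............www................w
www................................
ww........f............fffw.......f
ww......fffff.....fffwffwwww.......
ww.....ffofff....fffffffffw........
ww......fffff.wf.fffffwfff.........
ww..........fffff.fffwfffff........
ww..........ffoff.....ffffff.......
ww..........fffff...fffffff........
www...............fffffw...........
www...............foffff...........
wwww...............ffff............
wwwww..............................
wwwwwww............................
wowwwwwww..................wwwwwwww
wwwwwwwwww..........wwwwwwwwwwwwwww
wwwwwwwwwwwwwwwwwwwwwwwwwwwowwwwwww

[... 864 characters left out ...]
....wwwww
....................................wwww
....................................wwww
.....................................www
.....................................www
...................................wwwww
[[0.0, 0.0, -0.02, 0.0, 0.0, 0.0, 0], [0.0, 0.0, -0.02, 0.0, -0.001, 0.001, 0], [-0.001, 0.0, -0.02, 0.0, 0.0, 0.0, 0], [0.0, 0.0, -0.02, -0.001, 0.0, 0.001, 0]]
end tcp [ 0.4448 -0.0083  0.1073] rotoff [ 0.6155 -0.0217  0.05  ]
[[0.0, 0.0, -0.01, 0.0, 0.0, 0.0, 0], [0.0, 0.0, -0.009, 0.0, 0.0, 0.0, 0], [0.0, 0.0, -0.009, 0.0, 0.0, 0.0, 0], [0.0, 0.0, -0.009, 0.0, 0.0, 0.0, 0], [0.0, 0.0, -0.009, 0.0, 0.0, 0.0, 0]]
end tcp [ 0.4448 -0.0083  0.0613] rotoff [ 0.6155 -0.0217  0.004 ]
```

The bowl shows seven fruit blobs and the scoop is empty. Laying it down.

Call:
jog_arm(deltas=[[0.0,0.0,-0.02,0.0,0.0,0.0,0],[0.0,0.0,-0.02,0.0,-0.001,0.001,0],[-0.001,0.0,-0.02,0.0,0.0,0.0,0],[0.0,0.0,-0.02,0,0.0,0.001,0]])

```text
t: 23.6
eef_pos: [0.4463, -0.0068, 0.1081]
tool_rot: [0.102, 0.038, 0.994, -0.003]
contact_force: [-0.3, -0.2, -2.2]
gripper_width: 0.263
grasp_force: 119.8
```

Call:
jog_arm(deltas=[[0.0,0.0,-0.01,0.0,0.0,0.0,0],[0.0,0.0,-0.009,0.0,0.0,0.0,0],[0.0,0.0,-0.009,0.0,0.0,0.0,0],[0.0,0.0,-0.009,0.0,0.0,0.0,0],[0.0,0.0,-0.009,0.0,0.0,0.0,0],[0.0,0.0,-0.001,0.0,0.0,0.0,0],[0.0,0.0,0,0.0,0.0,0.0,0]])

```text
t: 24.3
eef_pos: [0.4459, -0.0071, 0.0609]
tool_rot: [0.101, 0.038, 0.994, -0.004]
contact_force: [-7.4, 0.0, 8.4]
gripper_width: 0.266
grasp_force: 118.4
```

Call:
jog_arm(deltas=[[0,0,0,0,0,0,0.4],[0,0,0,0,0,0,0.7],[0,0,0,0,0,0,1],[0,0,0,0,0,0,1],[0,0,0,0,0,0,1],[0,0,0,0,0,0,1]])

```text
t: 24.9
eef_pos: [0.4457, -0.0074, 0.0603]
tool_rot: [0.1, 0.039, 0.994, -0.004]
contact_force: [0.5, 0.0, -0.1]
gripper_width: 0.998
grasp_force: 0.0
```

Call:
jog_arm(deltas=[[0,0,0.008,0,0,0,1],[-0.002,0,0.012,0,0,0,1],[-0.002,0,0.015,0,0,0,1],[-0.003,0,0.02,0,0.02,0,1],[0,0,0.025,0,0.03,0,1],[0,0,0.03,0,0.03,0,1],[0,0,0.03,0,0.03,0,1],[0,-0.02,0.03,0,0.03,0,1],[0,-0.03,0.03,0,0.03,0,1],[0,-0.04,0.02,0,0,0,1]])

```text
t: 25.9
eef_pos: [0.4397, -0.0971, 0.2833]
tool_rot: [0.017, 0.036, 0.999, -0.007]
contact_force: [1.7, -0.4, -0.5]
gripper_width: 0.999
grasp_force: 0.0
```

Call:
jog_arm(deltas=[[0,-0.045,0,0,0,0,1],[0,-0.045,0,0,0,0,1],[0,-0.045,0,0,0,0,1],[0,-0.04,0,0,0,0,1],[0,0,0,0,0,0,1],[0,0,0,0,0,0,1]])

```text
t: 26.5
eef_pos: [0.4381, -0.2728, 0.2805]
tool_rot: [0.015, 0.039, 0.999, -0.007]
contact_force: [0.2, 0.8, 0.9]
gripper_width: 1.0
grasp_force: 0.0
```

Run:
```python
from fc import *
import pickle
state()
d=pickle.load(open('c0.pkl','rb'))
for n,(u0,u1,v0,v1) in(('top',(225,330,160,335)),('side',(215,410,180,300))):
    c=cam(n);k=np.abs(c['img'].astype(int)-d[n]['img']).max(2)[v0:v1,u0:u1]
    print(n,'changed>50 (4px cells)')
    for r in range(0,k.shape[0]-3,5): print(''.join('#' if np.median(k[r:r+5,q:q+4])>45 else '.' for q in range(0,k.shape[1],4)))
    if n=='top': print('bowl');ascii(c,95,200,220,325)
    else: print('crate');ascii(c,280,430,300,372)
```

```text
q [ 0.293  0.168  0.162  1.93  -0.032  1.012  1.961] tcp [ 0.4381 -0.2728  0.2805] F [0.2 0.8 0.9] 
ypr [-0.08   0.171 -0.012] lip [ 0.5963 -0.2863  0.1952]
top changed>50 (4px cells)
...........................
...........................
...........................
...........................
...........................
...........................
...........................
...........................
...........................
...........................
...........................
...........................
...........................
...........................
...........................
...........................
...........................
..........#................
..........#................
..........#................
..........#................
.....................#.....
..........#..........#.....
..........#..........#.....
...........................
...........................
...........................
...........................
...........................
...........................
...........................
...........................
....................
[... 2492 characters left out ...]
wwwwwwwwwwwwwwwwwwwwwwwwwwwwwwwwwwwww
wwwwwwwwwwwwwwwwwwwwwwwwwwwwwwwfwwwwwwfwwwwwwwwwww
wwffwwwwwwwwwwwwwwww.wwwwfwwwwwwwwwwwwwwwwwwwwwwww
wwwwwwwwwfwwwwwwwfwwwww.wwwfwwwwwwwwwwwwwwwwwwwwww
wfwwwwwwwwwwwww.wwwwwwwwwwwwwffffffwwwwwwwwwwwwwww
wwwwwwwwwwwwwwwwwwwwwwwwwwwwwffffffwww.wwwwwwwww.w
w.wwwwwfwwwwwwwww.wwwwwww.wwwffffffww.wwwwwwwwwwww
wwwwwwwwwwwwwwwwwwwwwwwwwwwwwfffffwwwwwwwwwwwwwwww
wwwwwwww.wwwwwwwww.wwwwwwwwwwwwfwffwwwwwwwww.wwwww
wwwwwwww.wwww.wwwwwwwwwwww.wwwfffffwwwwwwwwwwwwwww
www.wwwwwwwww.wwwwwwwwwwwwwwwffwfwwwwwwwwwwwwwwwww
wwwwwwwwwwwwwwwwwwwwwwwwwwwwwwwww.wwwwwwwwwwwwwwww
wwwwwwwwwwwwwwwwwwwwwwwwwwwww.wwwwwwwwfwwwwwwwfwww
fwwwwwwwwwwww.wfwwwwwwwwwwwwwwwwwwwwwwwwwwww.fw.ww
```

The scoop is back where it started, the jars are unmoved, seven medlars are in the bowl and the rest are in the crate. Handing in.

```bash
python3 -c "
from station import bot
print(bot.hand_in())"
```

```text
the job is handed in; nothing more can be done
None
```

Job handed in at about 27 s: seven medlars tipped into the scale bowl, none seen spilled, scoop back right way up in its tray, jars unmoved; the end state was checked from image numbers, not by eye, because the ten pictures were used up.

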